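Set up the chin-rest assembly station

TASK

Get the station ready for building chin rests: hang every blue parts bin on the slat panel, tilting its back lip into the groove and turning it down until it hangs fully seated and level, and press every guide rod on the table down past the sprung jaws of a clip on the rod rack until it is fully home, one rod to a clip. Leave the tape, jar, joystick grip and screwdriver where they are.

Things in the scene. Friction and masses are not known exactly. Their poses are not given: they have to be found in the camera images.
- groove (a point): slat panel (sizes in mm), point: middle of the top front edge of its lower slat, 130 above the table; x into the panel (bins hang on the -x side), y along the groove, z up. Two aluminium slats 300 wide, 4 thick: the lower reaches 80 below this edge, the upper from 22 to 42 above it; the groove between is open behind. End posts 10 wide close it at each end, leaving 280 free
- panel: the same slat panel, origin on the table under the point groove, same axes. A bin passes its tab through the groove only tilted, front up by about 40 deg, tab then rising behind the upper slat as it turns down. Seated: web on the lower slat, tab behind the upper, back wall on the lower slat's face; its centre is 45 before and 24 below the groove point; play lets it droop 0.04 rad
- bin0_c (a point): blue parts bin with a hook lip, as bin1 and bin2 (sizes in mm); None if absent. Point: its centre, 28 above its underside. It stands upright; x to its back (lip side), y across, z up. Outside 90 (x) x 48 (y) x 56 high, walls 3, front wall 33 high. 90 g
- bin1_c (a point): blue parts bin like bin0; None if absent. Lip of each bin: at the top of the back wall a web 4 thick, 40 wide, top flush with the rim (underside 24 above the point), reaches 10 out behind the wall; at its end a tab 3 thick, 40 wide, stands up: its front face 7 behind the wall, its top 27 above the web's underside
- bin2_c (a point): blue parts bin like bin0 and bin1; None if absent. Point: its centre; axes as bin0
- rod0_c (a point): steel guide rod; None if absent. Point: its centre; x along it. Round bar 12 in diameter, bare over the middle 100 mm, a black square end block 24 x 24 x 20 long at each end, 140 long over all. Lying on the table its centre is 12 above it. Either way round is the same. 100 g
- rod1_c (a point): guide rod like rod0; None if absent. Point: its centre; x along it
- rod2_c (a point): guide rod like rod0; None if absent. Point: its centre; x along it
- clip0 (a point): rod clip, one of three alike side by side 70 mm apart on the rod rack. Point: where a rod's centre lies when home, 45 above the table; x along the rod, y across, z up. Two grey forks 10 thick, at x = -36 and +36 (62 clear between them for fingers), each a 15 wide U open upwards, under a sprung jaw. Any rod may go in any clip
- clip1 (a point): rod clip like clip0. In each fork the -y wall rises 24 above the point and flares out up to 33; on the +y side a steel jaw, hinged 15 to the side and 22 above the point, slopes down across the mouth to a tip 12 above the point. A rod pushed straight down swings both jaws aside (5 to 8 N in all) and they snap shut over it once it is home
- clip2 (a point): rod clip like clip0 and clip1. The rack's aluminium base plate under the clips has its top 10 above the table
- tape_mark (a point): a roll of tape lying flat, 48 across and 18 high; its centre. Leave it alone
- jar_mark (a point): a glass jar 56 across, 75 high; its centre. Leave it alone
- knob_mark (a point): a spare black joystick grip standing on end, 38 across, 68 high; its centre. Leave it alone
- driver_mark (a point): a screwdriver lying on the table near the robot; a point on its underside. Leave it alone
Things that resemble listed ones, but are neither listed nor needed, are in the scene too. Leave any green look-alike of the part that bears clip0 alone. Leave any green look-alike of the part that bears bin2_c alone.

How it is judged:
By the outcome, as a careful person would: the job done as asked, in the order asked, and still so for the second after the job is handed in, with the robot touching nothing.
Of bin0, bin1, bin2 only 2 to 3 are there at a start; the rules pass over those that are not, and their reading is None.
Of rod0, rod1, rod2 only 2 to 3 are there at a start; the rules pass over those that are not, and their reading is None.
At some moment in a run one of bin0, bin1, bin2, rod0, rod1, rod2 may be knocked a few centimetres aside while the robot is not near it.
It also fails if it takes over 210 s, if anything falls off the work surface, if the arm or the gripper's body presses on something with over 40 N, if the wrist force passes 120 N, or if a joint passes its speed limit or range.

ROBOT

A 6-joint arm with a two-finger parallel gripper is mounted at the origin on the work surface. World frame = base frame: x ahead of the robot, y to its left, z up, the work surface at z = 0. Lengths are in m, angles in rad, forces in N, time in s.
With the tool pointing down it reaches from about 0.25 to 0.85 m from the base axis. Payload 12.5 kg.
Tool frame: the origin (TCP) lies midway between the tips of the shut fingers; the grasp point (between the pads) lies 19 mm behind it (ctrl.grip_point_offset is the distance from the TCP to the grasp point, in m); z points along the fingers, y is the line along which they close (so a half turn about z gives the same grasp; the last joint's range is limited). The gripper opens to 93 mm and grips with 3 to 60 N. Pads are 15 mm wide; open, the fingers measure 128 mm over their backs; the gripper's body (75 mm by 188 mm) begins 65 mm behind the grasp point.
Start: joints at [-1.309, 0.351, 1.652, -0, 1.139, -0.085], TCP at [0.187, -0.517, 0.219] pointing down, gripper open.
Joint ranges: [-2.75, 2.75], [-0.79, 2.1], [0.01, 2.65], [-1.57, 4.71], [0.07, 3.14], [-2.87, 2.87]. Speed limits (rad/s): [2.22, 2.22, 2.79, 3.14, 3.14, 3.14].

INTERFACE

Orientations are given as a unit quaternion [x, y, z, w].
In Python, from station import ctrl gives the robot as it stands.
- The arm moves only by the tool drive_tool, never from a script. Its arguments are lists of equal length, an entry for each row: "slide": the shift along the world's x, y, z in cm, a list of three; "rot": the turn, a rotation vector about the world's x, y, z in degrees, a list of three; "gripper": the opening in per cent of the stroke, from 0 (shut) to 100 (fully open). A call has 1 to 8 rows; each row shifts and turns the commanded pose from where the row before left it; what a row does not reach is not made up. A row lasts 1/12 s, in which the tool goes at most 41.7 mm and 7.16 degrees, less where a joint would pass 70% of its speed; a pose out of reach is approached as far as the arm can. A call with a gripper value outside its range is refused whole. The fingers move at their own pace and stop on an object; "force" is the grip in N (left out, the last holds). Time passes only in rows, so rows that do not move let the fingers close. It gives the time, the measured TCP pose, the force, the opening and the grip force at its end, in the units of the state.
- ctrl.sense(): the state, without advancing time (a new reading comes with each control period).
- ctrl.grab_frame(name): name is "side" or "top"; returns the picture (420x560x3 uint8, red, green, blue); there is no depth.
- ctrl.calibration(name): a dict with "fx", "fy", "cx", "cy" (pixels), "k1" (the pictures are not rectified: a ray, as slopes to the right and down, at radius r is drawn at 1 + k1 r^2 times it, then the intrinsics apply), "R" (3x3) and "t" (3): a world point X has camera coordinates R X + t. Camera axes: x right, y down, z forward; pixel columns grow to the right and rows downward; lengths in m; the calibration is good to about 2 mm. A picture is of the moment at which its call begins. calibration takes no time and is no camera call.
- ctrl.job_done(): hands the job in; it is judged then, once.
The state is a dict: "clock": time; "joint_positions": joint angles; "qd": joint speeds; "effort": joint torques, N m; "ee_pos": TCP position; "eef_rot": TCP orientation; "contact_force": force on the tool from outside, world axes, zero at the start; "wrist_torque": the same for the moment, N m; "width": opening from 0.0 (shut) to 1.0 (fully open); "gripper_force": force on a finger pad.
Only numpy, scipy, OpenCV 4.12 (cv2) and the standard library are available. Lean on these libraries where they do the work, as an engineer would, in place of code of your own. Each camera call takes 0.05 s, during which the arm holds its last target. There are 200 camera calls.

## Working session

There is one attempt and no reset: what is moved stays moved. The work goes in short steps, Python scripts to look and compute and a tool call to move; the robot and the scene stay as the last step left them, time stands still between calls to the robot, and variables do not carry over. Pictures are saved under pics/ and viewed, at most 14 in all, crops included, and the job is handed in when it is done.

Besides the shell and the picture viewer there is one more tool, called after "Call:" as name(argument=value, ...) on one line, values as JSON. drive_tool: Moves the arm, as the interface text tells. Its arguments: {"type":"object","properties":{"slide":{"type":"array","items":{"type":"array","items":{"type":"number"}}},"rot":{"type":"array","items":{"type":"array","items":{"type":"number"}}},"gripper":{"type":"array","items":{"type":"number"}},"force":{"type":"number"}},"required":["slide","rot","gripper"]}

```bash
ls; mkdir -p pics
python3 - <<'E'
from station import ctrl
import cv2
for n in("side","top"):
    im=ctrl.grab_frame(n); cv2.imwrite(f"pics/{n}0.png",im[...,::-1]); c=ctrl.calibration(n); print(n,c)
print(ctrl.sense(),ctrl.grip_point_offset)
E
```

```text
pics
side {'fx': 405.5052118881827, 'fy': 405.5052118881827, 'cx': 275.71111822784644, 'cy': 215.04108406407903, 'k1': 0.016620682317633684, 'R': array([[-0.89936268, -0.43705679,  0.01131964],
       [-0.33090412,  0.66354676, -0.67097553],
       [ 0.2857433 , -0.60719607, -0.74139308]]), 't': array([0.42064257, 0.2195758 , 1.2532481 ])}
top {'fx': 546.3684053458549, 'fy': 546.3684053458549, 'cx': 270.72754540635736, 'cy': 207.38875098057352, 'k1': -0.11105913430239504, 'R': array([[ 0.02694583, -0.99948129,  0.01763739],
       [-0.99638037, -0.02827689, -0.08016598],
       [ 0.08062313, -0.01541341, -0.99662548]]), 't': array([-0.02069341,  0.44193908,  1.60985025])}
{'clock': 0.1, 'joint_positions': array([-1.30862336e+00,  3.51180118e-01,  1.65231787e+00,  1.36252324e-05,
        1.13909481e+00, -8.45953261e-02]), 'qd': array([-8.75359923e-04,  3.20277127e-04,  8.94629541e-05, -1.53119934e-04,
        2.06368459e-04,  6.85794619e-04]), 'effort': array([ 5.67718362e-04, -4.98030102e+01, -2.85704881e+01,  7.00045167e-02,
        2.38860038e-02, -6.19730417e-05]), 'ee_pos': array([ 0.18687775, -0.51697118,  0.21817254]), 'eef_rot': array([ 9.85006955e-01,  1.72513906e-01, -3.81808221e-05, -4.98652187e-04]), 'contact_force': array([ 0.00758829, -0.38909361,  0.0272269 ]), 'wrist_torque': array([ 0.02233281, -0.00682084, -0.03162594]), 'gripper_force': 0.0, 'width': 0.9987137513169656} 0.0188
```

View pics/top0.png

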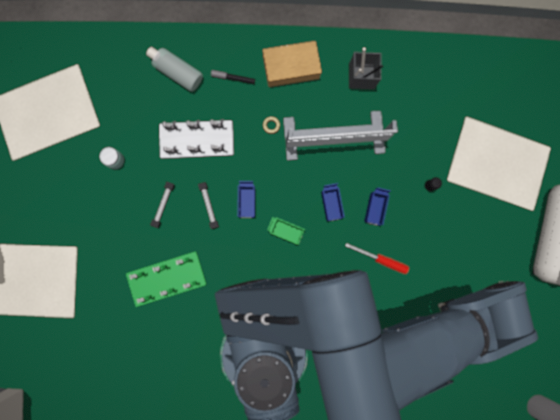

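View pics/side0.png

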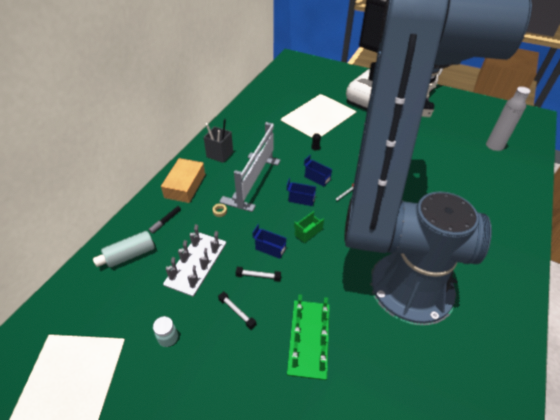

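The top view shows three blue bins, at (247,200), (332,203) and (377,207), and two rods, at (163,205) and (209,205). The white rack is at (197,139), the panel at (340,135), and green look-alikes at (287,231) and (166,279). I'll zoom in for bin and rack orientation.

```bash
cat > h.py <<'E'
import numpy as np, cv2
from station import ctrl
def ray(n,px):
    c=ctrl.calibration(n); K=np.array([[c['fx'],0,c['cx']],[0,c['fy'],c['cy']],[0,0,1]])
    u=cv2.undistortPoints(np.array(px,float).reshape(-1,1,2),K,np.array([c['k1'],0,0,0.])).reshape(-1,2)
    R=c['R']; return -R.T@c['t'], np.c_[u,np.ones(len(u))]@R
def onz(n,px,z):
    o,d=ray(n,px); z=np.broadcast_to(z,len(d)); return o+d*((z-o[2])/d[:,2])[:,None]
def proj(n,X):
    c=ctrl.calibration(n); K=np.array([[c['fx'],0,c['cx']],[0,c['fy'],c['cy']],[0,0,1]])
    return cv2.projectPoints(np.array(X,float).reshape(-1,1,3),cv2.Rodrigues(c['R'])[0],c['t'],K,np.array([c['k1'],0,0,0.]))[0].reshape(-1,2)
def tri(p,q):
    o,d=ray("top",[p]);a,e=ray("side",[q]);A=np.c_[d[0],-e[0]];s=np.linalg.lstsq(A,a-o,rcond=None)[0]
    P,Q=o+s[0]*d[0],a+s[1]*e[0];return (P+Q)/2,np.linalg.norm(P-Q)
E
python3 - <<'E'
from h import *
t=cv2.imread("pics/top0.png");s=cv2.imread("pics/side0.png")
a=cv2.resize(t[105:240,140:410],None,fx=2.9,fy=2.9,interpolation=cv2.INTER_CUBIC)
cv2.imwrite("pics/t1.png",a)
b=cv2.resize(s[120:340,150:350],None,fx=2.7,fy=2.7,interpolation=cv2.INTER_CUBIC)
cv2.imwrite("pics/s1.png",b)
hsv=cv2.cvtColor(t,cv2.COLOR_BGR2HSV)
m=cv2.inRange(hsv,(105,120,40),(135,255,255))
for c in cv2.findContours(m,0,2)[0]:
    if cv2.contourArea(c)>80: 
        r=cv2.minAreaRect(c);print(cv2.contourArea(c),r); print(onz("top",cv2.boxPoints(r),.056).round(4)[:,:2].tolist())
# rods blacks / paint
w=cv2.inRange(hsv,(0,0,0),(180,255,255))
E
```

```text
552.0 ((376.9429931640625, 205.64588928222656), (17.87140655517578, 35.48529815673828), 11.88865852355957)
[[0.4067, -0.283], [0.5095, -0.3034], [0.5001, -0.3556], [0.3973, -0.3349]]
541.5 ((331.8509216308594, 201.8717041015625), (35.07625198364258, 17.445981979370117), 79.3803482055664)
[[0.5054, -0.1505], [0.5164, -0.2007], [0.4157, -0.2214], [0.4049, -0.1713]]
522.0 ((246.0, 199.0), (36.0, 16.0), 90.0)
[[0.5138, 0.0897], [0.5152, 0.043], [0.4099, 0.0399], [0.4086, 0.0864]]
```

View pics/t1.png

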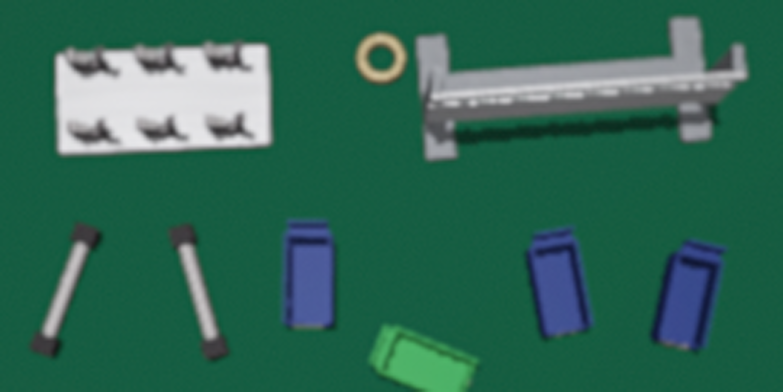

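View pics/s1.png

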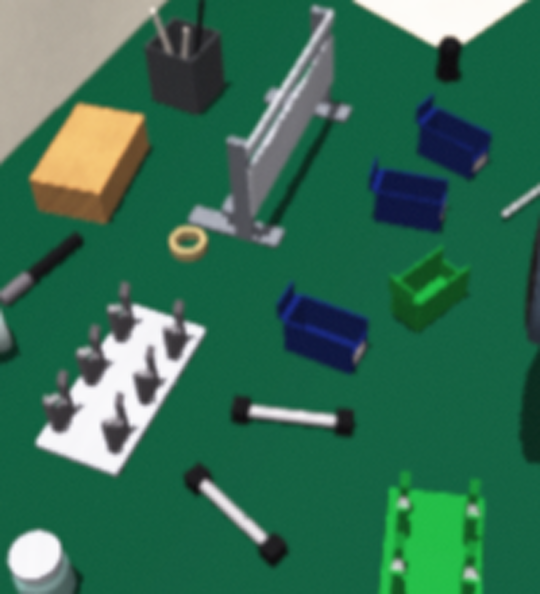

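The crops show bins with their lips to the top of the image (world +x), facing the panel. Rods lie at crop (65,290) and (198,292), and the rack has 3 clips, each a pair of forks running along world x. Next I'll measure bins, rods, rack and panel in one go.

Run:
```python
from h import *
t=cv2.imread("pics/top0.png");s=cv2.imread("pics/side0.png")
for n in("top","side"): print(n,"cam",ray(n,[[0,0]])[0].round(3))
A=cv2.resize(t[105:165,275:405],None,fx=6,fy=6,interpolation=cv2.INTER_CUBIC)[:,:780]
B=cv2.resize(s[118:215,215:285],None,fx=4,fy=4,interpolation=cv2.INTER_CUBIC)
C=cv2.resize(t[115:165,155:240],None,fx=5.6,fy=5.6,interpolation=cv2.INTER_CUBIC)
o=np.zeros((600,800,3),np.uint8); o[:360//1,:780]=A[:360]; 
b=cv2.resize(s[118:218,215:285],(168,240),interpolation=cv2.INTER_CUBIC); c=cv2.resize(C,(408,240)); 
d=cv2.resize(s[225:295,165:232],(224,234),interpolation=cv2.INTER_CUBIC)
o[360:,:168]=b; o[360:,168:576]=c; o[360:594,576:800]=d
cv2.imwrite("pics/pan.png",o)
hs=cv2.cvtColor(t,cv2.COLOR_BGR2HSV)
m=cv2.inRange(hs,(0,0,120),(180,70,255)); m[:, :150]=0;m[:,245:]=0;m[:110]=0;m[168:]=0
c=max(cv2.findContours(cv2.morphologyEx(m,cv2.MORPH_CLOSE,np.ones((9,9))),0,2)[0],key=cv2.contourArea)
r=cv2.minAreaRect(c);P=onz("top",cv2.boxPoints(r),.010);print("rack",r,P.round(4).tolist(),P.mean(0).round(4),[np.linalg.norm(P[i]-P[i-1]).round(4) for i in range(4)])
def blobs(im,roi,lo,hi,k):
    x0,y0,x1,y1=roi; m=cv2.inRange(cv2.cvtColor(im,cv2.COLOR_BGR2HSV)[y0:y1,x0:x1],lo,hi)
    n,_,st,ce=cv2.connectedComponentsWithStats(m); i=np.argsort(-st[1:,4])[:k]+1
    return ce[i]+[x0,y0],st[i,4]
for roi in((145,175,182,235),(195,175,225,235)):
    b,a=blobs(t,roi,(0,0,0),(180,255,62),2); X=onz("top",b,.018); print("rod",b.round(1).tolist(),a,X.round(4).tolist(),X.mean(0).round(4),np.linalg.norm(X[0]-X[1]).round(4))
for roi in((225,262,290,285),(210,285,265,335)):
    b,a=blobs(s,roi,(0,0,0),(180,255,45),2); X=onz("side",b,.014); print("rodS",b.round(1).tolist(),a,X.round(4).tolist(),X.mean(0).round(4),np.linalg.norm(X[0]-X[1]).round(4))
```

```text
top cam [0.311 0.017 1.64 ]
side cam [0.093 0.799 1.072]
rack ((195.87576293945312, 138.57974243164062), (35.92493438720703, 74.7408676147461), 87.56334686279297) [[0.6932, 0.3421, 0.01], [0.709, 0.115, 0.01], [0.5986, 0.1066, 0.01], [0.5827, 0.3321, 0.01]] [0.6459 0.224  0.01  ] [np.float64(0.1109), np.float64(0.2277), np.float64(0.1108), np.float64(0.226)]
rod [[156.0, 224.0], [170.2, 186.1]] [45 40] [[0.3831, 0.3317, 0.018], [0.4976, 0.2939, 0.018]] [0.4404 0.3128 0.018 ] 0.1205
rod [[215.4, 225.5], [205.7, 185.6]] [22 14] [[0.3836, 0.1543, 0.018], [0.502, 0.1875, 0.018]] [0.4428 0.1709 0.018 ] 0.1229
rodS [[238.6, 272.0], [277.4, 276.2]] [48 48] [[0.4993, 0.1997, 0.014], [0.3843, 0.1604, 0.014]] [0.4418 0.18   0.014 ] 0.1215
rodS [[250.9, 323.5], [222.1, 296.7]] [71 47] [[0.3825, 0.3361, 0.014], [0.5, 0.2978, 0.014]] [0.4413 0.317  0.014 ] 0.1236
```

View pics/pan.png

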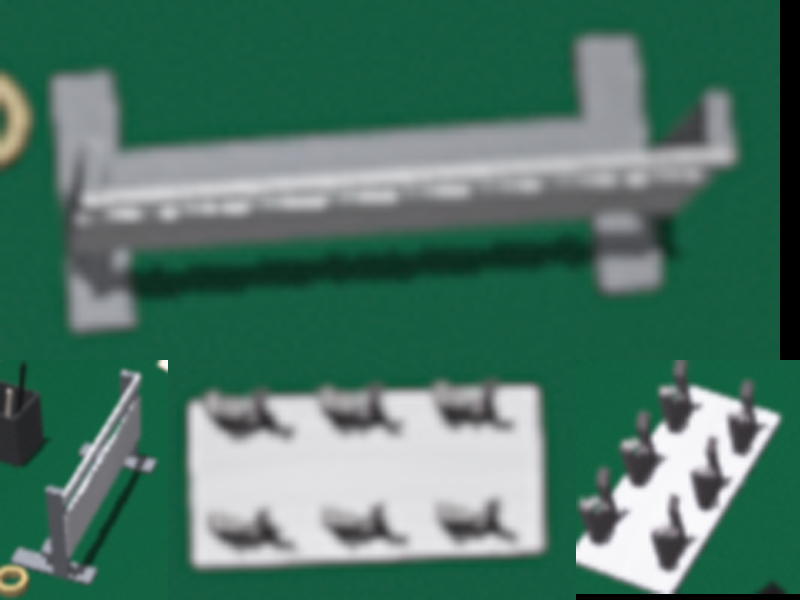

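The panel crop shows the upper slat's bright top edge from (82,203) to (736,160) and the lower slat's dashed top edge from (85,218) to (705,180). The rack plate shows as a clean quad. From the mask corners and parallax corrections I have the bins at R(.449,-.321,-11°), M(.456,-.188,+11.6°) and L(.457,.064,1.7°).

```bash
cat >> h.py <<'E'
from scipy.spatial.transform import Rotation as Rn
OFF=.0188
def tool(phi,yaw):  # bin-aligned tool: tool y along bin -y, tilted phi forward
    return Rn.from_euler('z',yaw,degrees=True)*Rn.from_euler('y',-phi,degrees=True)*Rn.from_rotvec([np.pi,0,0])
def steps(pts):  # list of (name, tcp pos, Rotation): print deltas from state on
    s=ctrl.sense(); p=s['ee_pos'];r=Rn.from_quat(s['eef_rot'])
    for nm,P,Q in pts:
        dr=(Q*r.inv()).as_rotvec(degrees=True); d=(P-p)*100
        n=int(np.ceil(max(np.linalg.norm(d)/4.1,np.linalg.norm(dr)/7.1,.01)))
        print(nm,'tot',d.round(2),dr.round(1),'n',n,'row',(d/n).round(2),(dr/n).round(2)); p,r=P,Q
def gtcp(g,Q): return np.array(g)+OFF*Q.apply([0,0,1])
E
python3 - <<'E'
from h import *
U=onz("top",[[288.5,138.8],[397.7,131.8]],.172);L=onz("top",[[289.3,141.4],[392.5,135.0]],.130)
for P in(U,L): d=P[1]-P[0];print(P.round(4).tolist(),'len',np.linalg.norm(d).round(4),'mid',P.mean(0).round(4),'yaw',np.degrees(np.arctan2(d[0],-d[1])).round(2))
t=cv2.cvtColor(cv2.imread("pics/top0.png"),cv2.COLOR_BGR2GRAY)
for u in(300,320,340,360,380): print(u,t[126:150,u].tolist())
Q=tool(40,11.6); b=np.array([.456,-.188,.028]); g=b+Rn.from_euler('z',11.6,degrees=True).apply([-.005,0,.002])
T=gtcp(g,Q); up=T-.09*Q.apply([0,0,1])
steps([('a',np.array([.3,-.35,.25]),tool(20,0)),('up',up,Q),('g',T,Q)])
E
```

```text
[[0.6191, -0.0495, 0.172], [0.6491, -0.3509, 0.172]] len 0.3029 mid [ 0.6341 -0.2002  0.172 ] yaw 5.7
[[0.6205, -0.0538, 0.13], [0.649, -0.3465, 0.13]] len 0.294 mid [ 0.6348 -0.2002  0.13  ] yaw 5.55
300 [68, 67, 72, 106, 145, 160, 161, 159, 159, 169, 194, 205, 174, 135, 124, 110, 99, 99, 101, 98, 88, 75, 64, 53]
320 [68, 87, 124, 152, 161, 162, 160, 162, 180, 199, 186, 163, 167, 148, 112, 99, 101, 101, 97, 83, 70, 65, 49, 36]
340 [100, 137, 156, 159, 160, 159, 168, 192, 205, 180, 166, 181, 159, 115, 100, 101, 98, 88, 77, 68, 56, 43, 36, 34]
360 [143, 154, 156, 156, 156, 171, 191, 184, 162, 163, 149, 117, 99, 98, 97, 93, 83, 71, 65, 49, 37, 35, 36, 45]
380 [154, 155, 155, 161, 178, 189, 175, 163, 177, 164, 123, 97, 96, 99, 114, 134, 138, 117, 89, 80, 82, 104, 138, 154]
a tot [11.31 16.7   3.18] [  3.4 -19.8 -19.7] n 5 row [2.26 3.34 0.64] [ 0.68 -3.96 -3.94]
up tot [ 10.63  15.18 -16.55] [  2.  -19.9  11.5] n 7 row [ 1.52  2.17 -2.36] [ 0.29 -2.85  1.64]
g tot [ 5.67  1.16 -6.89] [0. 0. 0.] n 3 row [ 1.89  0.39 -2.3 ] [0. 0. 0.]
```

Call:
drive_tool(slide=[[2.26,3.34,0.64],[2.26,3.34,0.64],[2.26,3.34,0.64],[2.26,3.34,0.64],[2.26,3.34,0.64]], rot=[[0.68,-3.96,-3.94],[0.68,-3.96,-3.94],[0.68,-3.96,-3.94],[0.68,-3.96,-3.94],[0.68,-3.96,-3.94]], gripper=[100,100,100,100,100], force=25)

```text
clock: 0.52
ee_pos: [0.3006, -0.3488, 0.2508]
eef_rot: [0.985, -0.002, 0.175, 0.0]
contact_force: [0.7, -0.7, 0.2]
width: 1.001
gripper_force: 0.0
```

Call:
drive_tool(slide=[[1.52,2.17,-2.36],[1.52,2.17,-2.36],[1.52,2.17,-2.36],[1.52,2.17,-2.36],[1.52,2.17,-2.36],[1.52,2.17,-2.36],[1.52,2.17,-2.36],[0,0,0]], rot=[[0.29,-2.85,1.64],[0.29,-2.85,1.64],[0.29,-2.85,1.64],[0.29,-2.85,1.64],[0.29,-2.85,1.64],[0.29,-2.85,1.64],[0.29,-2.85,1.64],[0,0,0]], gripper=[100,100,100,100,100,100,100,100])

```text
clock: 1.18
ee_pos: [0.401, -0.2032, 0.0921]
eef_rot: [0.938, 0.091, 0.332, -0.036]
contact_force: [0.5, 0.3, 0.1]
width: 0.995
gripper_force: 0.0
```

Run:
```python
from h import *
Q=tool(40,11.6); b=np.array([.456,-.188,.028]); g=b+Rn.from_euler('z',11.6,degrees=True).apply([-.005,0,.002])
T=gtcp(g,Q); steps([('g',T,Q)]); print(ctrl.sense()['joint_positions'].round(2))
im=ctrl.grab_frame("side"); t=ctrl.grab_frame("top")
o=np.hstack([cv2.resize(im[100:300,180:380],(400,400),interpolation=2),cv2.resize(t[120:270,200:400],(400,300),interpolation=2).repeat(1,0) if 0 else cv2.resize(t[120:270,250:400],(400,400),interpolation=2)])
cv2.imwrite("pics/m1.png",o[...,::-1])
```

```text
g tot [ 6.19  1.66 -7.65] [-0.2 -1.   0.4] n 3 row [ 2.06  0.55 -2.55] [-0.08 -0.33  0.13]
[-0.95  0.35  2.32  1.36  0.63 -0.78]
```

View pics/m1.png

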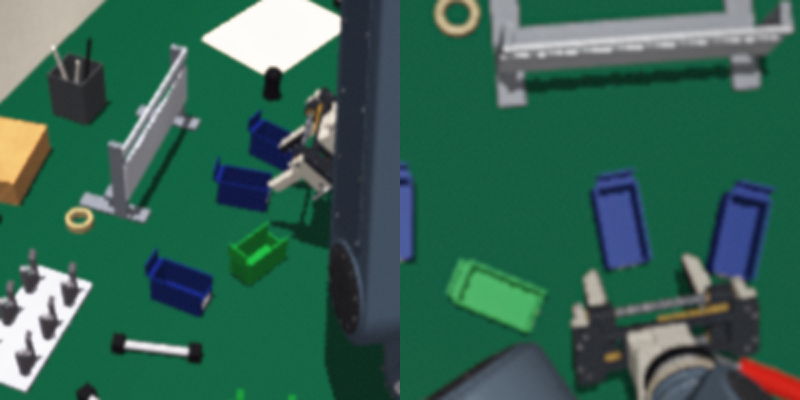

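The gripper straddles bin M's line and the right finger has a clear gap to bin R. I'm advancing and closing.

Call:
drive_tool(slide=[[2.06,0.55,-2.55],[2.06,0.55,-2.55],[2.06,0.55,-2.5],[0,0,0],[0,0,0],[0,0,0],[0,0,0],[0,0,0]], rot=[[0,-0.33,0.13],[0,-0.33,0.13],[0,-0.33,0.13],[0,0,0],[0,0,0],[0,0,0],[0,0,0],[0,0,0]], gripper=[100,100,100,30,30,30,30,30], force=25)

```text
clock: 1.95
ee_pos: [0.4633, -0.1909, 0.0207]
eef_rot: [0.935, 0.093, 0.342, -0.033]
contact_force: [0.2, 0.0, 1.3]
width: 0.685
gripper_force: 0.0
```

Call:
drive_tool(slide=[[0,0,0],[0,0,0],[0,0,0],[0,0,0]], rot=[[0,0,0],[0,0,0],[0,0,0],[0,0,0]], gripper=[30,30,30,30])

```text
clock: 2.28
ee_pos: [0.4633, -0.1902, 0.0197]
eef_rot: [0.935, 0.094, 0.341, -0.034]
contact_force: [-6.6, -2.2, 11.4]
width: 0.516
gripper_force: 25.0
```

```bash
cat >> h.py <<'E'
import json
G=np.array([.6345,-.2002,.130]); PY=5.6
def setgrasp(c,yaw=None):
    s=ctrl.sense(); r=Rn.from_quat(s['eef_rot'])
    if yaw is None:
        y=r.apply([0,-1,0]); yaw=np.degrees(np.arctan2(-y[0],y[1]))
    rb=Rn.from_euler('z',yaw,degrees=True)
    rel=rb.inv()*r; off=rb.inv().apply(s['ee_pos']-np.array(c))
    # grip centres the bin on the tool: lateral offset zero
    off[1]=0
    json.dump({'rel':rel.as_quat().tolist(),'off':off.tolist()},open('grasp.json','w')); print('yaw',yaw,'off',off.round(4),'phi',rel.apply([0,0,1]).round(3))
def pose(X0,Z0,th,yp,G=G):
    d=json.load(open('grasp.json')); py=Rn.from_euler('z',PY,degrees=True); rb=py*Rn.from_euler('y',th,degrees=True)
    corner=G+py.apply([X0/1e3,yp/1e3,Z0/1e3]); c=corner-rb.apply([.045,0,.024])
    return c+rb.apply(d['off']), rb*Rn.from_quat(d['rel'])
E
python3 - <<'E'
from h import *
setgrasp([.456,-.188,.028])
s=ctrl.sense();r=Rn.from_quat(s['eef_rot'])
steps([('lift',s['ee_pos']+[0,0,.06],r)]+[(str(a),)+pose(*a) for a in [(-70,20,40,0),(-35,3,40,0),(-14,3,40,0),(-14,8,40,0),(-1,9,40,0),(-1,5.5,40,0)]])
E
```

```text
yaw 11.410820987762396 off [ 0.0067  0.     -0.0083] phi [ 0.644 -0.001 -0.765]
lift tot [0. 0. 6.] [0. 0. 0.] n 2 row [0. 0. 3.] [0. 0. 0.]
(-70, 20, 40, 0) tot [ 5.17 -2.17  7.02] [-5.9 39.6 -5.6] n 6 row [ 0.86 -0.36  1.17] [-0.99  6.6  -0.93]
(-35, 3, 40, 0) tot [ 3.48  0.34 -1.7 ] [0. 0. 0.] n 1 row [ 3.48  0.34 -1.7 ] [0. 0. 0.]
(-14, 3, 40, 0) tot [2.09 0.2  0.  ] [0. 0. 0.] n 1 row [2.09 0.2  0.  ] [0. 0. 0.]
(-14, 8, 40, 0) tot [0.  0.  0.5] [0. 0. 0.] n 1 row [0.  0.  0.5] [0. 0. 0.]
(-1, 9, 40, 0) tot [1.29 0.13 0.1 ] [0. 0. 0.] n 1 row [1.29 0.13 0.1 ] [0. 0. 0.]
(-1, 5.5, 40, 0) tot [ 0.    0.   -0.35] [0. 0. 0.] n 1 row [ 0.    0.   -0.35] [0. 0. 0.]
```

Call:
drive_tool(slide=[[0,0,1.5],[0,0,1.5],[0,0,1.5],[0,0,1.5],[0,0,0],[0,0,0]], rot=[[0,0,0],[0,0,0],[0,0,0],[0,0,0],[0,0,0],[0,0,0]], gripper=[30,30,30,30,30,30])

```text
clock: 2.78
ee_pos: [0.4634, -0.1901, 0.0795]
eef_rot: [0.935, 0.094, 0.341, -0.033]
contact_force: [0.5, -0.2, -1.7]
width: 0.52
gripper_force: 25.0
```

Call:
drive_tool(slide=[[0.65,-0.27,0.88],[0.65,-0.27,0.88],[0.65,-0.27,0.88],[0.65,-0.27,0.88],[0.65,-0.27,0.88],[0.65,-0.27,0.88],[0.65,-0.27,0.88],[0.65,-0.27,0.88]], rot=[[-0.74,4.95,-0.7],[-0.74,4.95,-0.7],[-0.74,4.95,-0.7],[-0.74,4.95,-0.7],[-0.74,4.95,-0.7],[-0.74,4.95,-0.7],[-0.74,4.95,-0.7],[-0.74,4.95,-0.7]], gripper=[30,30,30,30,30,30,30,30])

```text
clock: 3.45
ee_pos: [0.4967, -0.1954, 0.1214]
eef_rot: [0.99, 0.069, 0.116, -0.032]
contact_force: [-0.7, 0.2, -1.7]
width: 0.515
gripper_force: 25.0
```

Call:
drive_tool(slide=[[0,0,0],[0,0,0]], rot=[[0,0,0],[0,0,0]], gripper=[30,30])

```text
clock: 3.62
ee_pos: [0.4982, -0.1947, 0.1218]
eef_rot: [0.99, 0.071, 0.12, -0.033]
contact_force: [-1.0, -0.1, -1.6]
width: 0.51
gripper_force: 25.0
```

Run:
```python
from h import *
a=(-70,20,40,0);P,Q=pose(*a); s=ctrl.sense(); r=Rn.from_quat(s['eef_rot'])
steps([('now',P,Q)]+[(str(a),)+pose(*a) for a in [(-35,3,40,0)]])
# where bin should be: draw wireframe of bin as believed, and the groove edges
d=json.load(open('grasp.json')); rb=r*Rn.from_quat(d['rel']).inv(); c=s['ee_pos']-rb.apply(d['off'])
ims=[]
for n,(x0,y0,x1,y1) in(("side",(190,110,310,230)),("top",(275,100,405,230))):
    im=ctrl.grab_frame(n)[...,::-1].copy(); k=400/(x1-x0)
    o=cv2.resize(im[y0:y1,x0:x1],(400,400),interpolation=2)
    def ln(A,B,col):
        p=(proj(n,[A,B])-[x0,y0]+.5)*k; cv2.line(o,tuple(map(int,p[0])),tuple(map(int,p[1])),col,1,16)
    f=lambda v:c+rb.apply(np.array(v)/1e3)
    for A,B in(((55,-20,51),(55,20,51)),((55,-20,51),(55,-20,24)),((55,20,51),(55,20,24)),((45,-24,28),(45,-24,-28)),((45,24,28),(45,24,-28)),((45,-24,28),(-45,-24,28)),((45,24,28),(-45,24,28)),((45,24,-28),(-45,24,-28)),((-45,24,5),(-45,-24,5))): ln(f(A),f(B),(0,255,255))
    py=Rn.from_euler('z',PY,degrees=True); g=lambda v:G+py.apply(np.array(v)/1e3)
    for z in(0,22,42,-80): ln(g((0,-150,z)),g((0,150,z)),(0,0,255))
    ims.append(o)
cv2.imwrite("pics/m2.png",np.hstack(ims))
```

```text
now tot [ 1.68 -1.73  2.81] [-4.4 13.5 -2.6] n 3 row [ 0.56 -0.58  0.94] [-1.48  4.49 -0.86]
(-35, 3, 40, 0) tot [ 3.48  0.34 -1.7 ] [0. 0. 0.] n 1 row [ 3.48  0.34 -1.7 ] [0. 0. 0.]
```

View pics/m2.png

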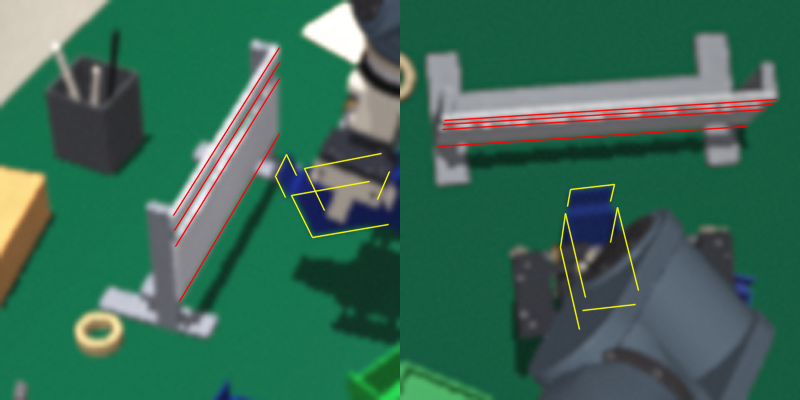

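The red panel lines fit the slats, and the yellow bin outline is about right, with the tab seemingly a few mm nearer the robot than predicted. I'll finish the tilt and then check the tab numerically.

Call:
drive_tool(slide=[[0.42,-0.43,0.7],[0.42,-0.43,0.7],[0.42,-0.43,0.7],[0.42,-0.43,0.7],[0,0,0],[0,0,0],[0,0,0]], rot=[[-1.1,3.37,-0.65],[-1.1,3.37,-0.65],[-1.1,3.37,-0.65],[-1.1,3.37,-0.65],[0,0,0],[0,0,0],[0,0,0]], gripper=[30,30,30,30,30,30,30])

```text
clock: 4.3
ee_pos: [0.5134, -0.2122, 0.1495]
eef_rot: [0.999, 0.048, 0.0, -0.0]
contact_force: [-0.2, 0.8, -1.3]
width: 0.519
gripper_force: 25.0
```

```bash
cat >> h.py <<'E'
def binnow():
    s=ctrl.sense(); r=Rn.from_quat(s['eef_rot']); d=json.load(open('grasp.json')); rb=r*Rn.from_quat(d['rel']).inv(); return s['ee_pos']-rb.apply(d['off']),rb
def panelrel():
    c,rb=binnow(); py=Rn.from_euler('z',PY,degrees=True); q=py.inv().apply(c+rb.apply([.045,0,.024])-G)*1e3
    e=(py.inv()*rb).as_euler('ZXY',degrees=True); return q.round(1),e.round(1)
def zoom(fn,boxes,edges=True):
    c,rb=binnow(); ims=[]; py=Rn.from_euler('z',PY,degrees=True)
    for n,(x0,y0,x1,y1) in boxes.items():
        im=ctrl.grab_frame(n)[...,::-1].copy(); k=400/(x1-x0)
        o=cv2.resize(im[y0:y1,x0:x1],(400,int(k*(y1-y0))),interpolation=2)
        if edges:
            for A,B,col,f in [((55,-20,51),(55,20,51),(0,255,255),0),((55,-20,51),(55,-20,24),(0,255,255),0),((55,20,51),(55,20,24),(0,255,255),0),((45,24,28),(45,24,-28),(0,255,255),0),((45,-24,28),(45,-24,-28),(0,255,255),0),((0,-150,0),(0,150,0),(0,0,255),1),((0,-150,22),(0,150,22),(0,0,255),1),((0,-150,42),(0,150,42),(0,0,255),1)]:
                X=[(G+py.apply(np.array(v)/1e3)) if f else c+rb.apply(np.array(v)/1e3) for v in(A,B)]
                p=(proj(n,X)-[x0,y0]+.5)*k; cv2.line(o,tuple(map(int,p[0])),tuple(map(int,p[1])),col,1,16)
        ims.append(o)
    cv2.imwrite(fn,np.hstack(ims))
E
python3 - <<'E'
from h import *
print(panelrel()); steps([('pre',)+pose(-70,20,40,0),('b',)+pose(-35,3,40,0)])
c,rb=binnow()
tip=[c+rb.apply(np.array(v)/1e3) for v in((53.5,-20,51),(53.5,20,51))]
print('pred tab top',proj('top',tip).round(1).tolist(),proj('side',tip).round(1).tolist())
zoom("pics/m3.png",{"side":(225,130,295,200),"top":(310,120,365,175)})
E
```

```text
(array([-71.7,  -0.3,  19.5]), array([-0.2,  0. , 40.1]))
pre tot [0.16 0.03 0.04] [-0.  -0.1  0.2] n 1 row [0.16 0.03 0.04] [-0.04 -0.09  0.16]
b tot [ 3.48  0.34 -1.7 ] [0. 0. 0.] n 1 row [ 3.48  0.34 -1.7 ] [0. 0. 0.]
pred tab top [[351.9, 152.2], [337.5, 153.1]] [[273.2, 148.6], [269.2, 155.4]]
```

View pics/m3.png

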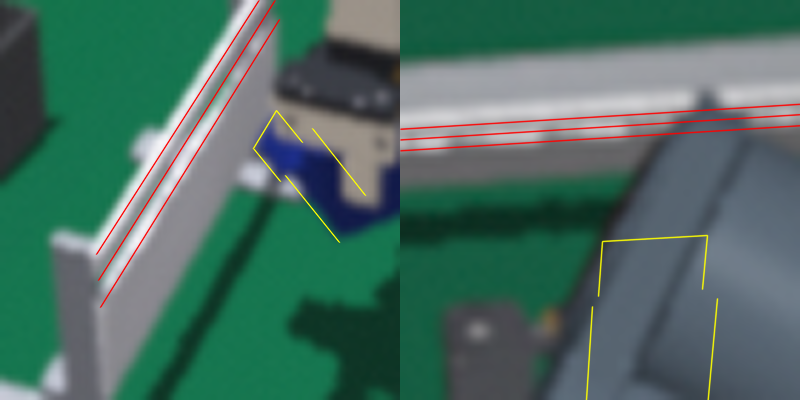

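The side view shows the tab at (262,148) close to the predicted outline, and the groove lines match the gap. I'm inserting.

Call:
drive_tool(slide=[[1.2,0.12,-0.55],[1.2,0.12,-0.55],[1.2,0.12,-0.56],[0,0,0],[0,0,0]], rot=[[0,0,0],[0,0,0],[0,0,0],[0,0,0],[0,0,0]], gripper=[30,30,30,30,30])

```text
clock: 4.82
ee_pos: [0.5509, -0.2089, 0.1333]
eef_rot: [0.999, 0.048, -0.0, 0.001]
contact_force: [-0.3, 0.2, -1.1]
width: 0.513
gripper_force: 25.0
```

Call:
drive_tool(slide=[[0.7,0.07,0],[0.7,0.07,0],[0.7,0.07,0],[0,0,0],[0,0,0]], rot=[[0,0,0],[0,0,0],[0,0,0],[0,0,0],[0,0,0]], gripper=[30,30,30,30,30])

```text
clock: 5.23
ee_pos: [0.5719, -0.2071, 0.1342]
eef_rot: [0.999, 0.047, 0.0, 0.001]
contact_force: [-0.8, -1.3, -0.8]
width: 0.517
gripper_force: 25.0
```

Run:
```python
from h import *
print(panelrel(),ctrl.sense()['contact_force']); steps([(str(a),)+pose(*a) for a in [(-14,8,40,0),(-1,9,40,0),(-1,5.5,40,0)]])
zoom("pics/m4.png",{"side":(225,130,295,200)})
```

```text
(array([-12.9,  -0.9,   4.2]), array([-0.2, -0.1, 40.1])) [-0.82334264 -1.29492476 -0.83911842]
(-14, 8, 40, 0) tot [-0.12  0.07  0.37] [ 0.1 -0.1  0.2] n 1 row [-0.12  0.07  0.37] [ 0.15 -0.1   0.2 ]
(-1, 9, 40, 0) tot [1.29 0.13 0.1 ] [0. 0. 0.] n 1 row [1.29 0.13 0.1 ] [0. 0. 0.]
(-1, 5.5, 40, 0) tot [ 0.    0.   -0.35] [0. 0. 0.] n 1 row [ 0.    0.   -0.35] [0. 0. 0.]
```

View pics/m4.png

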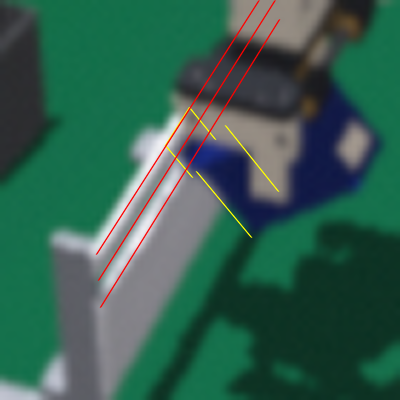

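The tab tip is now hidden behind the upper slat at about (180,145) with negligible contact force. I'm carrying on.

Call:
drive_tool(slide=[[-0.06,0.03,0.2],[-0.06,0.03,0.2],[0,0,0],[0.43,0.04,0.03],[0.43,0.04,0.03],[0.43,0.04,0.03],[0,0,0],[0,0,0]], rot=[[0,0,0],[0,0,0],[0,0,0],[0,0,0],[0,0,0],[0,0,0],[0,0,0],[0,0,0]], gripper=[30,30,30,30,30,30,30,30])

```text
clock: 5.95
ee_pos: [0.5835, -0.2053, 0.139]
eef_rot: [0.999, 0.047, 0.0, 0.001]
contact_force: [0.0, -0.3, -1.6]
width: 0.516
gripper_force: 25.0
```

Run:
```python
from h import *
print(panelrel(),ctrl.sense()['contact_force']); 
steps([(str(a),)+pose(*a) for a in [(-1,5.5,40,0),(3,5.5,40,0),(-1,5.5,40,0),(-1,3.8,20,0),(-1,2,0,0),(-1,0,0,0)]])
```

```text
(array([-1.1, -0.3,  9. ]), array([-0.2, -0.1, 40.1])) [ 0.04127913 -0.31850177 -1.58266462]
(-1, 5.5, 40, 0) tot [ 0.01  0.01 -0.36] [ 0.1 -0.1  0.2] n 1 row [ 0.01  0.01 -0.36] [ 0.14 -0.11  0.2 ]
(3, 5.5, 40, 0) tot [0.4  0.04 0.  ] [0. 0. 0.] n 1 row [0.4  0.04 0.  ] [0. 0. 0.]
(-1, 5.5, 40, 0) tot [-0.4  -0.04  0.  ] [0. 0. 0.] n 1 row [-0.4  -0.04  0.  ] [0. 0. 0.]
(-1, 3.8, 20, 0) tot [ 0.3   0.03 -1.88] [  2.  -19.9   0. ] n 3 row [ 0.1   0.01 -0.63] [ 0.65 -6.63  0.  ]
(-1, 2, 0, 0) tot [ 0.87  0.09 -1.68] [  2.  -19.9   0. ] n 3 row [ 0.29  0.03 -0.56] [ 0.65 -6.63  0.  ]
(-1, 0, 0, 0) tot [ 0.   0.  -0.2] [0. 0. 0.] n 1 row [ 0.   0.  -0.2] [0. 0. 0.]
```

Call:
drive_tool(slide=[[0.0,0.0,-0.12],[0,0,-0.12],[0,0,0],[0.06,0.006,-0.38],[0.06,0.006,-0.38],[0.06,0.006,-0.38],[0.06,0.006,-0.38],[0.06,0.006,-0.38]], rot=[[0,0,0],[0,0,0.2],[0,0,0],[0.4,-3.98,0],[0.4,-3.98,0],[0.4,-3.98,0],[0.4,-3.98,0],[0.4,-3.98,0]], gripper=[30,30,30,30,30,30,30,30])

```text
clock: 6.62
ee_pos: [0.5862, -0.2054, 0.118]
eef_rot: [0.983, 0.048, 0.175, -0.007]
contact_force: [0.4, 0.2, -1.4]
width: 0.514
gripper_force: 25.0
```

Call:
drive_tool(slide=[[0,0,0],[0,0,0]], rot=[[0,0,0],[0,0,0]], gripper=[30,30])

```text
clock: 6.78
ee_pos: [0.5857, -0.2053, 0.1177]
eef_rot: [0.984, 0.048, 0.172, -0.008]
contact_force: [1.2, 0.0, -0.9]
width: 0.517
gripper_force: 25.0
```

Run:
```python
from h import *
print(panelrel(),ctrl.sense()['contact_force']); 
steps([(str(a),)+pose(*a) for a in [(-1,3.2,10,0),(-1,2,0,0),(-1,0,0,0)]])
```

```text
(array([-1.9, -0.3,  4.7]), array([-0.1, -0. , 20.3])) [ 1.15358008  0.03812228 -0.9360031 ]
(-1, 3.2, 10, 0) tot [ 0.47  0.07 -0.96] [  1.  -10.2   0.1] n 2 row [ 0.23  0.04 -0.48] [ 0.51 -5.1   0.05]
(-1, 2, 0, 0) tot [ 0.5   0.05 -0.83] [  1. -10.  -0.] n 2 row [ 0.25  0.02 -0.42] [ 0.49 -4.98 -0.  ]
(-1, 0, 0, 0) tot [ 0.   0.  -0.2] [0. 0. 0.] n 1 row [ 0.   0.  -0.2] [0. 0. 0.]
```

Call:
drive_tool(slide=[[0.11,0.01,-0.25],[0.12,0.01,-0.25],[0.12,0.01,-0.25],[0.12,0.01,-0.25],[0,0,0],[0,0,0]], rot=[[0.25,-2.55,0],[0.25,-2.55,0],[0.25,-2.55,0],[0.25,-2.55,0],[0,0,0],[0,0,0]], gripper=[30,30,30,30,30,30])

```text
clock: 7.28
ee_pos: [0.5914, -0.2045, 0.1079]
eef_rot: [0.964, 0.047, 0.26, -0.012]
contact_force: [0.0, -0.1, -0.6]
width: 0.513
gripper_force: 25.0
```

Call:
drive_tool(slide=[[0.12,0.01,-0.2],[0.12,0.01,-0.2],[0.12,0.01,-0.2],[0.12,0.01,-0.2],[0,0,0],[0,0,0]], rot=[[0.25,-2.5,0],[0.25,-2.5,0],[0.25,-2.5,0],[0.25,-2.5,0],[0,0,0],[0,0,0]], gripper=[30,30,30,30,30,30])

```text
clock: 7.78
ee_pos: [0.5963, -0.204, 0.1]
eef_rot: [0.938, 0.046, 0.343, -0.017]
contact_force: [0.3, 0.3, -1.0]
width: 0.513
gripper_force: 25.0
```

Run:
```python
from h import *
print(panelrel(),ctrl.sense()['contact_force']); 
steps([(str(a),)+pose(*a) for a in [(-1,2,0,0),(-1,0,0,0)]])
```

```text
(array([-0.1, -0.1,  2.3]), array([-0. ,  0.1, -0.1])) [ 0.28565606  0.30078674 -0.97669841]
(-1, 2, 0, 0) tot [-0.09 -0.   -0.02] [-0.1  0.1  0. ] n 1 row [-0.09 -0.   -0.02] [-0.07  0.09  0.01]
(-1, 0, 0, 0) tot [ 0.   0.  -0.2] [0. 0. 0.] n 1 row [ 0.   0.  -0.2] [0. 0. 0.]
```

Call:
drive_tool(slide=[[0,0,-0.1],[0,0,-0.1],[0,0,-0.1],[0,0,0],[0,0,0]], rot=[[0,0,0],[0,0,0],[0,0,0],[0,0,0],[0,0,0]], gripper=[30,30,30,30,30])

```text
clock: 8.2
ee_pos: [0.5964, -0.2042, 0.0974]
eef_rot: [0.938, 0.046, 0.344, -0.016]
contact_force: [1.7, 1.5, 3.3]
width: 0.515
gripper_force: 25.0
```

Call:
drive_tool(slide=[[0.1,0.01,0],[0.1,0.01,0],[0,0,0],[0,0,0]], rot=[[0,0,0],[0,0,0],[0,0,0],[0,0,0]], gripper=[30,30,30,30])

```text
clock: 8.53
ee_pos: [0.5975, -0.2043, 0.0972]
eef_rot: [0.938, 0.045, 0.344, -0.016]
contact_force: [-9.4, -0.9, 9.0]
width: 0.515
gripper_force: 25.0
```

Run:
```python
from h import *
print(panelrel(),ctrl.sense()['contact_force'])
```

```text
(array([ 1. , -0.5, -0.4]), array([-0.1, -0.1, -0.2])) [-9.35318558 -0.90294901  8.96645426]
```

Seated contact shows in both x and z. Release and retreat.

Call:
drive_tool(slide=[[-0.04,0,0],[0,0,0],[0,0,0],[0,0,0],[0,0,0]], rot=[[0,0,0],[0,0,0],[0,0,0],[0,0,0],[0,0,0]], gripper=[65,75,75,75,75])

```text
clock: 8.95
ee_pos: [0.5974, -0.204, 0.0966]
eef_rot: [0.938, 0.045, 0.344, -0.016]
contact_force: [0.2, 0.1, -0.7]
width: 0.745
gripper_force: 0.0
```

Call:
drive_tool(slide=[[-1.2,-0.12,1.5],[-2.4,-0.24,3.0],[-2.4,-0.24,3.0],[-2.4,-0.24,3.0],[-3,0,2],[-3,0,2],[-3,0,2],[0,0,0]], rot=[[0,0,0],[0,0,0],[0,0,0],[0,0,0],[0,0,0],[0,0,0],[0,0,0],[0,0,0]], gripper=[75,75,75,75,75,75,75,75])

```text
clock: 9.62
ee_pos: [0.4211, -0.213, 0.2649]
eef_rot: [0.937, 0.045, 0.345, -0.014]
contact_force: [0.4, -0.8, 0.1]
width: 0.751
gripper_force: 0.0
```

```bash
cat >> h.py <<'E'
def bins(tag):
    t=ctrl.grab_frame("top")[...,::-1].copy(); cv2.imwrite(f"pics/{tag}t.png",t)
    m=cv2.inRange(cv2.cvtColor(t,cv2.COLOR_BGR2HSV),(105,120,40),(135,255,255))
    for c in cv2.findContours(m,0,2)[0]:
        if cv2.contourArea(c)>80:
            r=cv2.minAreaRect(c); print('bin',cv2.contourArea(c),np.array(r[0]).round(1),np.array(r[1]).round(1),round(r[2],1)); print(onz("top",cv2.boxPoints(r),.056).round(4)[:,:2].tolist())
E
python3 - <<'E'
from h import *
print(ctrl.sense()['ee_pos']); bins('b2')
s=ctrl.grab_frame("side")[...,::-1]; cv2.imwrite("pics/b2s.png",s)
t=cv2.imread("pics/b2t.png")
cv2.imwrite("pics/b2.png",np.hstack([cv2.resize(s[110:310,180:320],(420,600),interpolation=2),cv2.resize(t[100:300,290:410],(360,600),interpolation=2)]))
E
```

```text
[ 0.42108279 -0.21298344  0.26489857]
bin 366.5 [377.7 202.8] [18.1 29.5] 10.6
[[0.4232, -0.2873], [0.509, -0.3024], [0.5007, -0.3554], [0.4148, -0.34]]
bin 523.5 [246. 199.] [36. 16.] 90.0
[[0.5138, 0.0897], [0.5152, 0.043], [0.4099, 0.0399], [0.4086, 0.0864]]
bin 576.0 [341.6 154.5] [34.5 19.5] 87.1
[[0.6507, -0.1805], [0.6556, -0.2383], [0.5528, -0.2446], [0.5482, -0.1872]]
```

View pics/b2.png

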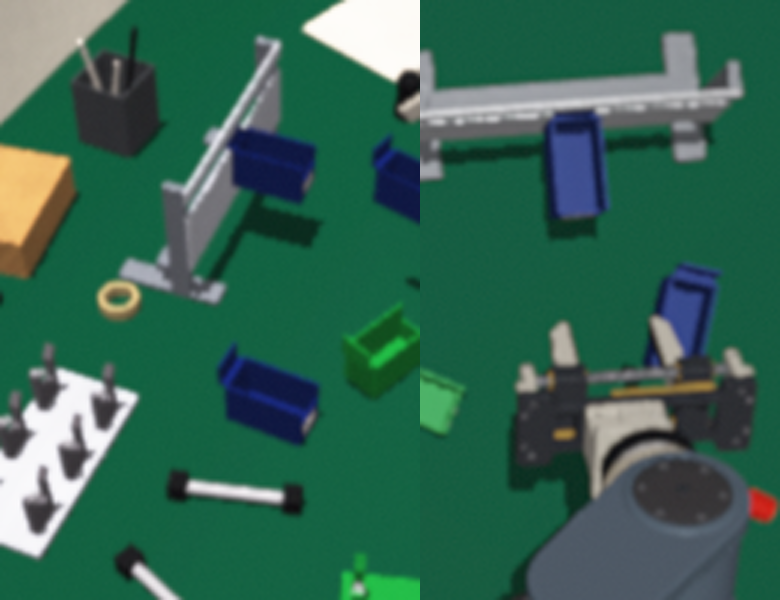

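Bin M hangs seated and level on the panel; R and L are unmoved. Next is bin R.

Run:
```python
from h import *
yw=-11;Q=tool(40,yw); g=np.array([.449,-.321,.028])+Rn.from_euler('z',yw,degrees=True).apply([-.004,0,.007])
T=gtcp(g,Q); steps([('up',T-.10*Q.apply([0,0,1]),Q),('g',T,Q)])
```

```text
up tot [ -2.94  -9.71 -16.54] [  0.2   0.4 -16.4] n 5 row [-0.59 -1.94 -3.31] [ 0.04  0.07 -3.28]
g tot [ 6.31 -1.23 -7.66] [0. 0. 0.] n 3 row [ 2.1  -0.41 -2.55] [0. 0. 0.]
```

Call:
drive_tool(slide=[[-0.6,-1.62,-2.75],[-0.5,-1.62,-2.75],[-0.5,-1.62,-2.76],[-0.45,-1.62,-2.76],[-0.45,-1.62,-2.76],[-0.44,-1.61,-2.76],[0,0,0],[0,0,0]], rot=[[0,0,-2.73],[0,0,-2.73],[0,0,-2.73],[0,0,-2.73],[0,0,-2.74],[0.2,0.4,-2.74],[0,0,0],[0,0,0]], gripper=[95,95,95,95,95,95,95,95])

```text
clock: 10.38
ee_pos: [0.394, -0.3083, 0.0945]
eef_rot: [0.936, -0.089, 0.338, 0.029]
contact_force: [0.0, -0.4, 0.9]
width: 0.95
gripper_force: 0.0
```

Run:
```python
from h import *
yw=-11;Q=tool(40,yw); g=np.array([.449,-.321,.028])+Rn.from_euler('z',yw,degrees=True).apply([-.004,0,.007])
T=gtcp(g,Q); steps([('g',T,Q)])
```

```text
g tot [ 6.29 -1.42 -7.39] [-0.4 -0.3 -0.2] n 3 row [ 2.1  -0.47 -2.46] [-0.12 -0.09 -0.07]
```

Call:
drive_tool(slide=[[2.1,-0.47,-2.46],[2.1,-0.47,-2.46],[2.08,-0.47,-2.46],[0,0,0],[0,0,0],[0,0,0],[0,0,0],[0,0,0]], rot=[[0,0,0],[0,-0.3,0],[-0.3,0,-0.2],[0,0,0],[0,0,0],[0,0,0],[0,0,0],[0,0,0]], gripper=[95,95,95,95,30,30,30,30])

```text
clock: 11.05
ee_pos: [0.4569, -0.324, 0.0243]
eef_rot: [0.934, -0.09, 0.343, 0.035]
contact_force: [0.5, 0.1, 0.9]
width: 0.715
gripper_force: 0.0
```

Call:
drive_tool(slide=[[0,0,0],[0,0,0],[0,0,0],[0,0,0],[0,0,0]], rot=[[0,0,0],[0,0,0],[0,0,0],[0,0,0],[0,0,0]], gripper=[30,30,30,30,30])

```text
clock: 11.47
ee_pos: [0.4568, -0.3241, 0.0232]
eef_rot: [0.935, -0.09, 0.343, 0.035]
contact_force: [-5.3, 0.5, 9.1]
width: 0.516
gripper_force: 25.0
```

Run:
```python
from h import *
s=ctrl.sense();r=Rn.from_quat(s['eef_rot']); 
setgrasp([.449,-.321,.028])
steps([('lift',s['ee_pos']+[0,0,.08],r)]+[(str(a),)+pose(*a) for a in [(-70,20,40,-90)]])
```

```text
yaw -11.115237203576694 off [ 0.0082  0.     -0.0048] phi [ 0.646 -0.003 -0.763]
lift tot [0. 0. 8.] [0. 0. 0.] n 2 row [0. 0. 4.] [0. 0. 0.]
(-70, 20, 40, -90) tot [7.04 2.29 4.84] [ 1.9 40.1 16. ] n 7 row [1.01 0.33 0.69] [0.28 5.73 2.29]
```

Call:
drive_tool(slide=[[0,0,2],[0,0,2],[0,0,2],[0,0,2],[0.7,0.23,0.48],[0.7,0.23,0.48],[0.7,0.23,0.48],[0.7,0.23,0.48]], rot=[[0,0,0],[0,0,0],[0,0,0],[0,0,0],[0.2,4.0,1.6],[0.2,4.0,1.6],[0.2,4.0,1.6],[0.2,4.0,1.6]], gripper=[30,30,30,30,30,30,30,30])

```text
clock: 12.13
ee_pos: [0.4765, -0.3139, 0.1147]
eef_rot: [0.965, -0.051, 0.255, 0.018]
contact_force: [-0.2, -0.1, -1.4]
width: 0.515
gripper_force: 25.0
```

Call:
drive_tool(slide=[[0.7,0.23,0.48],[0.7,0.23,0.48],[0.7,0.23,0.48],[0.7,0.23,0.48],[0.7,0.23,0.48],[0.7,0.23,0.48],[0,0,0],[0,0,0]], rot=[[0.2,4.0,1.6],[0.2,4.0,1.6],[0.2,4.0,1.6],[0.2,4.0,1.6],[0.2,4.0,1.6],[0.2,4.0,1.6],[0,0,0],[0,0,0]], gripper=[30,30,30,30,30,30,30,30])

```text
clock: 12.8
ee_pos: [0.5185, -0.2996, 0.142]
eef_rot: [0.998, 0.03, 0.057, -0.004]
contact_force: [-1.2, -0.3, -1.5]
width: 0.517
gripper_force: 25.0
```

Run:
```python
from h import *
print(panelrel(),ctrl.sense()['contact_force']); steps([(str(a),)+pose(*a) for a in [(-70,20,40,-90),(-35,3,40,-90)]])
```

```text
(array([-78.6, -89.5,  15.6]), array([-2.3,  0.4, 33.7])) [-1.20746854 -0.30259821 -1.50028759]
(-70, 20, 40, -90) tot [ 0.87 -0.15  0.95] [-0.9  6.3  2.3] n 1 row [ 0.87 -0.15  0.95] [-0.87  6.26  2.29]
(-35, 3, 40, -90) tot [ 3.48  0.34 -1.7 ] [0. 0. 0.] n 1 row [ 3.48  0.34 -1.7 ] [0. 0. 0.]
```

Call:
drive_tool(slide=[[0.44,-0.07,0.48],[0.43,-0.08,0.47],[0,0,0],[1.16,0.11,-0.57],[1.16,0.11,-0.57],[1.16,0.12,-0.56],[0,0,0],[0,0,0]], rot=[[-0.45,3.15,1.15],[-0.45,3.15,1.15],[0,0,0],[0,0,0],[0,0,0],[0,0,0],[0,0,0],[0,0,0]], gripper=[30,30,30,30,30,30,30,30])

```text
clock: 13.47
ee_pos: [0.5617, -0.2977, 0.1339]
eef_rot: [0.999, 0.05, 0.001, 0.001]
contact_force: [-0.5, -0.1, -2.5]
width: 0.52
gripper_force: 25.0
```

Run:
```python
from h import *
print(panelrel(),ctrl.sense()['contact_force']); steps([(str(a),)+pose(*a) for a in [(-35,3,40,-90),(-14,3,40,-90),(-14,8,40,-90),(-1,9,40,-90),(-1,5.5,40,-90)]])
```

```text
(array([-35.3, -89.9,   2.2]), array([ 0. ,  0. , 40.1])) [-0.46910451 -0.0748478  -2.49270222]
(-35, 3, 40, -90) tot [ 0.03 -0.01  0.07] [-0.  -0.1 -0. ] n 1 row [ 0.03 -0.01  0.07] [-0.01 -0.13 -0.  ]
(-14, 3, 40, -90) tot [2.09 0.2  0.  ] [0. 0. 0.] n 1 row [2.09 0.2  0.  ] [0. 0. 0.]
(-14, 8, 40, -90) tot [0.  0.  0.5] [0. 0. 0.] n 1 row [0.  0.  0.5] [0. 0. 0.]
(-1, 9, 40, -90) tot [1.29 0.13 0.1 ] [0. 0. 0.] n 1 row [1.29 0.13 0.1 ] [0. 0. 0.]
(-1, 5.5, 40, -90) tot [ 0.    0.   -0.35] [0. 0. 0.] n 1 row [ 0.    0.   -0.35] [0. 0. 0.]
```

Call:
drive_tool(slide=[[0.7,0.06,0.07],[0.7,0.07,0],[0.7,0.07,0],[0,0,0],[0,0,0]], rot=[[0,0,0],[0,0,0],[0,0,0],[0,0,0],[0,0,0]], gripper=[30,30,30,30,30])

```text
clock: 13.88
ee_pos: [0.5831, -0.296, 0.1358]
eef_rot: [0.999, 0.05, 0.002, 0.002]
contact_force: [0.7, -0.1, -0.3]
width: 0.513
gripper_force: 25.0
```

Call:
drive_tool(slide=[[0,0,0.25],[0,0,0.25],[0,0,0],[0.43,0.04,0.03],[0.43,0.04,0.03],[0.43,0.04,0.04],[0,0,0],[0,0,0]], rot=[[0,0,0],[0,0,0],[0,0,0],[0,0,0],[0,0,0],[0,0,0],[0,0,0],[0,0,0]], gripper=[30,30,30,30,30,30,30,30])

```text
clock: 14.55
ee_pos: [0.5958, -0.2948, 0.1418]
eef_rot: [0.999, 0.05, 0.002, 0.002]
contact_force: [-0.8, 0.1, -0.8]
width: 0.515
gripper_force: 25.0
```

Run:
```python
from h import *
print(panelrel(),ctrl.sense()['contact_force']); steps([(str(a),)+pose(*a) for a in [(-1,6.5,40,-90),(-1,5,20,-90),(-1,3.2,10,-90),(-.5,2.2,0,-90)]])
```

```text
(array([ -1. , -90.4,  10.1]), array([-0. , -0. , 40.1])) [-0.77120623  0.07187995 -0.82303085]
(-1, 6.5, 40, -90) tot [-0.    0.04 -0.37] [ 0.1 -0.1  0. ] n 1 row [-0.    0.04 -0.37] [ 0.06 -0.08  0.  ]
(-1, 5, 20, -90) tot [ 0.23  0.02 -1.76] [  2.  -19.9  -0. ] n 3 row [ 0.08  0.01 -0.59] [ 0.65 -6.63 -0.  ]
(-1, 3.2, 10, -90) tot [ 0.32  0.03 -0.93] [  1. -10.   0.] n 2 row [ 0.16  0.02 -0.46] [ 0.49 -4.98  0.  ]
(-0.5, 2.2, 0, -90) tot [ 0.49  0.05 -0.78] [  1. -10.  -0.] n 2 row [ 0.25  0.02 -0.39] [ 0.49 -4.98 -0.  ]
```

Call:
drive_tool(slide=[[0,0.02,-0.18],[0,0.02,-0.18],[0,0,0],[0.06,0.006,-0.35],[0.06,0.006,-0.35],[0.06,0.006,-0.35],[0.06,0.006,-0.35],[0.06,0.006,-0.35]], rot=[[0,0,0],[0,0,0],[0,0,0],[0.4,-3.98,0],[0.4,-3.98,0],[0.4,-3.98,0],[0.4,-3.98,0],[0.4,-3.98,0]], gripper=[30,30,30,30,30,30,30,30])

```text
clock: 15.22
ee_pos: [0.5984, -0.2944, 0.1207]
eef_rot: [0.983, 0.048, 0.177, -0.007]
contact_force: [0.8, -0.6, -1.0]
width: 0.514
gripper_force: 25.0
```

Call:
drive_tool(slide=[[0,0,0],[0.09,0.01,-0.23],[0.09,0.01,-0.23],[0.1,0.01,-0.23],[0.1,0.01,-0.23],[0,0,0],[0,0,0]], rot=[[0,0,0],[0.25,-2.5,0],[0.25,-2.5,0],[0.25,-2.5,0],[0.25,-2.5,0],[0,0,0],[0,0,0]], gripper=[30,30,30,30,30,30,30])

```text
clock: 15.8
ee_pos: [0.6024, -0.2937, 0.1115]
eef_rot: [0.964, 0.048, 0.259, -0.012]
contact_force: [-0.1, 0.0, -0.2]
width: 0.512
gripper_force: 25.0
```

Run:
```python
from h import *
print(panelrel(),ctrl.sense()['contact_force']); steps([(str(a),)+pose(*a) for a in [(-.5,2.2,0,-90),(-.5,-.4,0,-90)]])
```

```text
(array([  0.3, -89.9,   3.4]), array([ 0. ,  0.1, 10.2])) [-0.11768394  0.04666392 -0.2050074 ]
(-0.5, 2.2, 0, -90) tot [ 0.37  0.03 -0.81] [  0.9 -10.1  -0. ] n 2 row [ 0.19  0.01 -0.41] [ 0.45 -5.06 -0.01]
(-0.5, -0.4, 0, -90) tot [ 0.    0.   -0.26] [0. 0. 0.] n 1 row [ 0.    0.   -0.26] [0. 0. 0.]
```

Call:
drive_tool(slide=[[0.09,0.01,-0.2],[0.09,0.01,-0.2],[0.09,0.01,-0.2],[0.1,0.0,-0.2],[0,0,0],[0,0,0]], rot=[[0.22,-2.52,0],[0.22,-2.52,0],[0.22,-2.52,0],[0.22,-2.52,0],[0,0,0],[0,0,0]], gripper=[30,30,30,30,30,30])

```text
clock: 16.3
ee_pos: [0.6064, -0.2933, 0.1036]
eef_rot: [0.938, 0.047, 0.344, -0.015]
contact_force: [0.4, 0.6, 0.4]
width: 0.518
gripper_force: 25.0
```

Call:
drive_tool(slide=[[0,0,-0.1],[0,0,-0.1],[0,0,-0.1],[0,0,0],[0.05,0.005,0],[0.05,0.005,0],[0,0,0],[0,0,0]], rot=[[0,0,0],[0,0,0],[0,0,0],[0,0,0],[0,0,0],[0,0,0],[0,0,0],[0,0,0]], gripper=[30,30,30,30,30,30,30,30])

```text
clock: 16.97
ee_pos: [0.6079, -0.2936, 0.1017]
eef_rot: [0.937, 0.047, 0.345, -0.014]
contact_force: [-1.2, -0.6, 5.1]
width: 0.513
gripper_force: 25.0
```

Run:
```python
from h import *
print(panelrel(),ctrl.sense()['contact_force'])
```

```text
(array([  1.1, -90.3,   0.6]), array([ 0. , -0.1, -0.1])) [-1.15219185 -0.60153109  5.11814319]
```

Call:
drive_tool(slide=[[0.05,0.005,0],[0.05,0.005,-0.04],[0,0,0],[0,0,0]], rot=[[0,0,0],[0,0,0],[0,0,0],[0,0,0]], gripper=[30,30,30,30])

```text
clock: 17.3
ee_pos: [0.6089, -0.2936, 0.1013]
eef_rot: [0.937, 0.047, 0.345, -0.014]
contact_force: [-2.7, -0.3, 6.4]
width: 0.517
gripper_force: 25.0
```

Call:
drive_tool(slide=[[0.06,0.005,0],[0.06,0.005,0],[0,0,0],[0,0,0]], rot=[[0,0,0],[0,0,0],[0,0,0],[0,0,0]], gripper=[30,30,30,30])

```text
clock: 17.63
ee_pos: [0.6094, -0.2936, 0.101]
eef_rot: [0.937, 0.047, 0.345, -0.014]
contact_force: [-9.3, -0.7, 9.5]
width: 0.513
gripper_force: 25.0
```

Call:
drive_tool(slide=[[-0.04,0,0],[0,0,0],[0,0,0],[0,0,0],[0,0,0]], rot=[[0,0,0],[0,0,0],[0,0,0],[0,0,0],[0,0,0]], gripper=[60,70,70,70,70])

```text
clock: 18.05
ee_pos: [0.609, -0.293, 0.0999]
eef_rot: [0.938, 0.047, 0.345, -0.015]
contact_force: [-0.3, -0.1, -0.1]
width: 0.699
gripper_force: 0.0
```

Call:
drive_tool(slide=[[-1.2,-0.12,1.5],[-2.4,-0.24,3.0],[-2.4,-0.24,3.0],[-2.4,-0.24,3.0],[-2,2.5,2],[-2,2.5,2],[-2,3,1],[0,0,0]], rot=[[0,0,0],[0,0,0],[0,0,0],[0,0,0],[0,0,0],[0,0,0],[0,0,0],[0,0,0]], gripper=[70,70,70,70,70,70,70,70])

```text
clock: 18.72
ee_pos: [0.4626, -0.2181, 0.2568]
eef_rot: [0.937, 0.047, 0.345, -0.014]
contact_force: [0.4, -1.1, 0.1]
width: 0.703
gripper_force: 0.0
```

Run:
```python
from h import *
bins('b3')
yw=1.7;Q=tool(40,yw); g=np.array([.457,.064,.028])+Rn.from_euler('z',yw,degrees=True).apply([-.004,0,.007])
T=gtcp(g,Q); steps([('mid',np.array([.38,-.04,.25]),tool(40,3)),('up',T-.10*Q.apply([0,0,1]),Q),('g',T,Q)])
```

```text
bin 524.0 [246. 199.] [36. 16.] 90.0
[[0.5138, 0.0897], [0.5152, 0.043], [0.4099, 0.0399], [0.4086, 0.0864]]
bin 576.0 [341.6 154.5] [34.4 19.6] 87.0
[[0.6505, -0.1802], [0.6556, -0.2382], [0.553, -0.2448], [0.5481, -0.1871]]
bin 577.0 [372.2 152. ] [33.2 19.6] 84.8
[[0.6579, -0.2695], [0.6654, -0.3279], [0.5663, -0.3374], [0.5591, -0.2794]]
mid tot [-8.4  18.01 -0.64] [ 0.3  0.5 -2.6] n 5 row [-1.68  3.6  -0.13] [ 0.07  0.09 -0.52]
up tot [  2.08  10.23 -15.28] [ 0.  -0.  -1.3] n 5 row [ 0.42  2.05 -3.06] [ 0.   -0.   -0.26]
g tot [ 6.43  0.19 -7.66] [0. 0. 0.] n 3 row [ 2.14  0.06 -2.55] [0. 0. 0.]
```

Both hung bins read identically in the image. Bin L is unmoved, but the green bin's tab is close to it, so I'll grip L steeper (22°) and higher.

Run:
```python
from h import *
yw=1.7;Q=tool(22,yw); g=np.array([.457,.064,.028])+Rn.from_euler('z',yw,degrees=True).apply([-.004,0,.012])
T=gtcp(g,Q); steps([('mid',np.array([.40,-.04,.26]),tool(30,3)),('up',T-.10*Q.apply([0,0,1]),Q),('g',T,Q)])
t=cv2.imread("pics/top0.png"); m=cv2.inRange(cv2.cvtColor(t,cv2.COLOR_BGR2HSV),(50,120,120),(75,255,255)); m[:210]=0;m[250:]=0;m[:,:260]=0
c=max(cv2.findContours(m,0,2)[0],key=cv2.contourArea); print('green',onz("top",cv2.boxPoints(cv2.minAreaRect(c)),.079).round(3)[:,:2].tolist())
```

```text
mid tot [-6.4  18.01  0.36] [-0.4 10.4 -2.6] n 5 row [-1.28  3.6   0.07] [-0.08  2.09 -0.53]
up tot [  2.26  10.3  -14.47] [-0.3  8.  -1.3] n 5 row [ 0.45  2.06 -2.89] [-0.07  1.6  -0.26]
g tot [ 3.74  0.11 -9.27] [0. 0. 0.] n 3 row [ 1.25  0.04 -3.09] [0. 0. 0.]
green [[0.369, 0.005], [0.416, -0.013], [0.38, -0.106], [0.333, -0.088]]
```

Call:
drive_tool(slide=[[-1.28,3.6,0.07],[-1.28,3.6,0.07],[-1.28,3.6,0.07],[-1.28,3.6,0.07],[-1.28,3.6,0.07],[0,0,0]], rot=[[-0.08,2.09,-0.53],[-0.08,2.09,-0.53],[-0.08,2.09,-0.53],[-0.08,2.09,-0.53],[-0.08,2.09,-0.53],[0,0,0]], gripper=[80,80,80,80,80,80])

```text
clock: 19.27
ee_pos: [0.4044, -0.0484, 0.2584]
eef_rot: [0.965, 0.026, 0.262, -0.01]
contact_force: [-0.1, -0.3, -0.1]
width: 0.803
gripper_force: 0.0
```

Call:
drive_tool(slide=[[0.38,1.72,-2.41],[0.38,1.72,-2.41],[0.38,1.72,-2.41],[0.38,1.72,-2.41],[0.37,1.71,-2.41],[0.37,1.71,-2.42],[0,0,0],[0,0,0]], rot=[[-0.06,1.33,-0.22],[-0.06,1.33,-0.22],[-0.06,1.33,-0.22],[-0.06,1.33,-0.22],[-0.06,1.33,-0.22],[-0.06,1.33,-0.22],[0,0,0],[0,0,0]], gripper=[80,80,80,80,80,80,80,80])

```text
clock: 19.93
ee_pos: [0.4277, 0.0511, 0.112]
eef_rot: [0.981, 0.016, 0.193, -0.005]
contact_force: [0.0, 0.5, -0.0]
width: 0.802
gripper_force: 0.0
```

Run:
```python
from h import *
yw=1.7;Q=tool(22,yw); g=np.array([.457,.064,.028])+Rn.from_euler('z',yw,degrees=True).apply([-.004,0,.012])
T=gtcp(g,Q); steps([('g',T,Q)])
```

```text
g tot [ 3.23  1.3  -8.94] [-0.2  0.3 -0.2] n 3 row [ 1.08  0.43 -2.98] [-0.06  0.09 -0.07]
```

Call:
drive_tool(slide=[[0,0.6,0],[0,0.6,0],[0.8,0.03,-2.24],[0.81,0.03,-2.24],[0.81,0.02,-2.23],[0.81,0.02,-2.23],[0,0,0],[0,0,0]], rot=[[0,0.3,0],[0,0,-0.2],[0,0,0],[0,0,0],[0,0,0],[0,0,0],[0,0,0],[0,0,0]], gripper=[80,80,80,80,80,80,80,80])

```text
clock: 20.6
ee_pos: [0.463, 0.0634, 0.03]
eef_rot: [0.982, 0.013, 0.188, -0.004]
contact_force: [-0.3, 0.7, -0.3]
width: 0.8
gripper_force: 0.0
```

Call:
drive_tool(slide=[[0,0,0],[0,0,0],[0,0,0],[0,0,0],[0,0,0],[0,0,0],[0,0,0]], rot=[[0,0,0],[0,0,0],[0,0,0],[0,0,0],[0,0,0],[0,0,0],[0,0,0]], gripper=[30,30,30,30,30,30,30])

```text
clock: 21.18
ee_pos: [0.4626, 0.0645, 0.0301]
eef_rot: [0.982, 0.013, 0.189, -0.004]
contact_force: [-4.3, -0.7, 10.4]
width: 0.514
gripper_force: 25.0
```

Run:
```python
from h import *
s=ctrl.sense();r=Rn.from_quat(s['eef_rot']); 
setgrasp([.457,.064,.0285])
steps([('lift',s['ee_pos']+[0,0,.08],r)]+[(str(a),)+pose(*a) for a in [(-80,30,40,90)]])
```

```text
yaw 1.605543569646824 off [0.0057 0.     0.0016] phi [ 0.371  0.003 -0.929]
lift tot [0. 0. 8.] [0. 0. 0.] n 2 row [0. 0. 4.] [0. 0. 0.]
(-80, 30, 40, 90) tot [  3.91 -18.73   5.8 ] [-2.5 39.9  3.8] n 6 row [ 0.65 -3.12  0.97] [-0.42  6.65  0.64]
```

Call:
drive_tool(slide=[[0,0,2],[0,0,2],[0,0,2],[0,0,2],[0.33,-1.56,0.49],[0.33,-1.56,0.49],[0.33,-1.56,0.49],[0.33,-1.56,0.49]], rot=[[0,0,0],[0,0,0],[0,0,0],[0,0,0],[-0.21,3.32,0.32],[-0.21,3.32,0.32],[-0.21,3.32,0.32],[-0.21,3.32,0.32]], gripper=[30,30,30,30,30,30,30,30])

```text
clock: 21.85
ee_pos: [0.4755, 0.0014, 0.1298]
eef_rot: [0.997, 0.025, 0.072, -0.001]
contact_force: [0.1, -0.6, -0.9]
width: 0.515
gripper_force: 25.0
```

Call:
drive_tool(slide=[[0.33,-1.56,0.49],[0.33,-1.56,0.49],[0.33,-1.56,0.49],[0.33,-1.56,0.49],[0.33,-1.56,0.49],[0.33,-1.56,0.49],[0.33,-1.56,0.49],[0.33,-1.56,0.49]], rot=[[-0.21,3.32,0.32],[-0.21,3.32,0.32],[-0.21,3.32,0.32],[-0.21,3.32,0.32],[-0.21,3.32,0.32],[-0.21,3.32,0.32],[-0.21,3.32,0.32],[-0.21,3.32,0.32]], gripper=[30,30,30,30,30,30,30,30])

```text
clock: 22.52
ee_pos: [0.502, -0.1235, 0.1686]
eef_rot: [0.986, 0.048, -0.16, 0.007]
contact_force: [-0.3, -0.6, -0.6]
width: 0.518
gripper_force: 25.0
```

Call:
drive_tool(slide=[[0,0,0],[0,0,0]], rot=[[0,0,0],[0,0,0]], gripper=[30,30])

```text
clock: 22.68
ee_pos: [0.5022, -0.1229, 0.1677]
eef_rot: [0.986, 0.047, -0.158, 0.006]
contact_force: [-0.1, 0.6, -0.5]
width: 0.52
gripper_force: 25.0
```

Run:
```python
from h import *
print(panelrel(),ctrl.sense()['contact_force'],ctrl.sense()['joint_positions'].round(2)); steps([(str(a),)+pose(*a) for a in [(-70,20,40,90),(-35,3,40,90)]])
```

```text
(array([-79.6,  89.8,  29.6]), array([-0.,  0., 40.])) [-0.11819308  0.57837711 -0.53095849] [-0.27  0.51  1.58 -0.11  1.35  1.25]
(-70, 20, 40, 90) tot [ 0.96  0.11 -0.96] [-0.  0.  0.] n 1 row [ 0.96  0.11 -0.96] [-0.01  0.03  0.04]
(-35, 3, 40, 90) tot [ 3.48  0.34 -1.7 ] [0. 0. 0.] n 1 row [ 3.48  0.34 -1.7 ] [0. 0. 0.]
```

Call:
drive_tool(slide=[[0.96,0.11,-0.96],[1.16,0.11,-0.57],[1.16,0.11,-0.57],[1.16,0.12,-0.56],[0,0,0],[0,0,0]], rot=[[0,0,0],[0,0,0],[0,0,0],[0,0,0],[0,0,0],[0,0,0]], gripper=[30,30,30,30,30,30])

```text
clock: 23.18
ee_pos: [0.5458, -0.1175, 0.1414]
eef_rot: [0.986, 0.048, -0.158, 0.006]
contact_force: [0.4, 0.8, -0.3]
width: 0.515
gripper_force: 25.0
```

Call:
drive_tool(slide=[[0.7,0.07,0],[0.7,0.07,0],[0.7,0.07,0],[0,0,0],[0,0,0]], rot=[[0,0,0],[0,0,0],[0,0,0],[0,0,0],[0,0,0]], gripper=[30,30,30,30,30])

```text
clock: 23.6
ee_pos: [0.5677, -0.1161, 0.1416]
eef_rot: [0.986, 0.048, -0.158, 0.007]
contact_force: [-0.5, 0.1, -0.8]
width: 0.516
gripper_force: 25.0
```

Run:
```python
from h import *
print(panelrel(),ctrl.sense()['contact_force']); steps([(str(a),)+pose(*a) for a in [(-14,8,40,90),(-1,9,40,90),(-1,6.5,40,90),(-1,5,20,90)]])
```

```text
(array([-13.8,  90.2,   3.5]), array([ 0., -0., 40.])) [-0.49267204  0.09146599 -0.77365789]
(-14, 8, 40, 90) tot [-0.02 -0.02  0.45] [ 0.  0. -0.] n 1 row [-0.02 -0.02  0.45] [ 0.02  0.03 -0.01]
(-1, 9, 40, 90) tot [1.29 0.13 0.1 ] [0. 0. 0.] n 1 row [1.29 0.13 0.1 ] [0. 0. 0.]
(-1, 6.5, 40, 90) tot [ 0.    0.   -0.25] [0. 0. 0.] n 1 row [ 0.    0.   -0.25] [0. 0. 0.]
(-1, 5, 20, 90) tot [-0.01 -0.   -1.72] [  2.  -19.9   0. ] n 3 row [-0.   -0.   -0.57] [ 0.65 -6.63  0.  ]
```

Call:
drive_tool(slide=[[0,0,0.23],[0,0,0.22],[0,0,0],[0.43,0.04,0.03],[0.43,0.04,0.03],[0.43,0.04,0.04],[0,0,0],[0,0,0]], rot=[[0,0,0],[0,0,0],[0,0,0],[0,0,0],[0,0,0],[0,0,0],[0,0,0],[0,0,0]], gripper=[30,30,30,30,30,30,30,30])

```text
clock: 24.27
ee_pos: [0.5805, -0.1149, 0.147]
eef_rot: [0.986, 0.048, -0.158, 0.007]
contact_force: [0.4, 0.9, -1.5]
width: 0.518
gripper_force: 25.0
```

Call:
drive_tool(slide=[[0,0,-0.12],[0,0,-0.13],[0,0,0],[0,0,-0.34],[0,0,-0.34],[0,0,-0.34],[0,0,-0.35],[0,0,-0.35]], rot=[[0,0,0],[0,0,0],[0,0,0],[0.4,-3.98,0],[0.4,-3.98,0],[0.4,-3.98,0],[0.4,-3.98,0],[0.4,-3.98,0]], gripper=[30,30,30,30,30,30,30,30])

```text
clock: 24.93
ee_pos: [0.5803, -0.115, 0.1277]
eef_rot: [0.999, 0.048, 0.017, -0.002]
contact_force: [0.7, -0.5, -0.2]
width: 0.514
gripper_force: 25.0
```

Run:
```python
from h import *
print(panelrel(),ctrl.sense()['contact_force']); steps([(str(a),)+pose(*a) for a in [(-1,3.2,10,90),(0,2.5,0,90),(0,0,0,90)]])
```

```text
(array([-1. , 90. ,  5.4]), array([-0. ,  0. , 19.8])) [ 0.693026   -0.5021629  -0.15664326]
(-1, 3.2, 10, 90) tot [ 0.19  0.01 -0.97] [ 1.  -9.7  0. ] n 2 row [ 0.1   0.01 -0.48] [ 0.48 -4.86  0.01]
(0, 2.5, 0, 90) tot [ 0.43  0.04 -0.79] [  1. -10.  -0.] n 2 row [ 0.21  0.02 -0.39] [ 0.49 -4.98 -0.  ]
(0, 0, 0, 90) tot [ 0.    0.   -0.25] [0. 0. 0.] n 1 row [ 0.    0.   -0.25] [0. 0. 0.]
```

Call:
drive_tool(slide=[[0.05,0,-0.24],[0.05,0,-0.24],[0.05,0,-0.24],[0.05,0.01,-0.24],[0,0,0],[0,0,0]], rot=[[0.25,-2.43,0],[0.25,-2.43,0],[0.25,-2.43,0],[0.25,-2.43,0],[0,0,0],[0,0,0]], gripper=[30,30,30,30,30,30])

```text
clock: 25.43
ee_pos: [0.582, -0.115, 0.118]
eef_rot: [0.994, 0.048, 0.1, -0.007]
contact_force: [0.9, -0.5, -0.7]
width: 0.514
gripper_force: 25.0
```

Call:
drive_tool(slide=[[0.11,0.01,-0.2],[0.11,0.01,-0.2],[0.11,0.01,-0.2],[0.1,0.01,-0.19],[0,0,0],[0,0,0]], rot=[[0.25,-2.5,0],[0.25,-2.5,0],[0.25,-2.5,0],[0.25,-2.5,0],[0,0,0],[0,0,0]], gripper=[30,30,30,30,30,30])

```text
clock: 25.93
ee_pos: [0.5862, -0.1143, 0.1097]
eef_rot: [0.981, 0.048, 0.186, -0.012]
contact_force: [-4.6, -2.3, -3.4]
width: 0.515
gripper_force: 25.0
```

Call:
drive_tool(slide=[[0,0,-0.1],[0,0,-0.1],[0,0,0],[0,0,0]], rot=[[0,0,0],[0,0,0],[0,0,0],[0,0,0]], gripper=[30,30,30,30])

```text
clock: 26.27
ee_pos: [0.5864, -0.1144, 0.1082]
eef_rot: [0.981, 0.048, 0.186, -0.012]
contact_force: [-10.1, -2.1, 5.0]
width: 0.516
gripper_force: 25.0
```

Run:
```python
from h import *
print(panelrel(),ctrl.sense()['contact_force'])
```

```text
(array([-0. , 90.1,  0.3]), array([0.1, 0.1, 0.3])) [-10.1266405   -2.05401033   5.01292806]
```

Call:
drive_tool(slide=[[-0.04,0,0],[-0.02,0,-0.05],[0,0,-0.05],[0,0,0],[0,0,0]], rot=[[0,0,0],[0.03,-0.3,0],[0,0,0],[0,0,0],[0,0,0]], gripper=[30,30,30,30,30])

```text
clock: 26.68
ee_pos: [0.5863, -0.1144, 0.1079]
eef_rot: [0.981, 0.048, 0.189, -0.012]
contact_force: [-11.2, -1.3, 9.7]
width: 0.514
gripper_force: 25.0
```

Call:
drive_tool(slide=[[0,0,0],[0,0,0],[0,0,0],[0,0,0]], rot=[[0,0,0],[0,0,0],[0,0,0],[0,0,0]], gripper=[60,70,70,70])

```text
clock: 27.02
ee_pos: [0.5864, -0.1145, 0.1071]
eef_rot: [0.981, 0.048, 0.19, -0.012]
contact_force: [-0.2, -1.2, 0.3]
width: 0.692
gripper_force: 0.0
```

Call:
drive_tool(slide=[[-0.75,-0.07,1.85],[-1.5,-0.14,3.7],[-1.5,-0.14,3.7],[-1.5,-0.14,3.7],[-2,2.5,1],[-2,3,0],[-2,3,0],[0,0,0]], rot=[[0,0,0],[0,0,0],[0,0,0],[0,0,0],[0,3,0],[0,3,0],[0,3,0],[0,0,0]], gripper=[70,70,70,70,70,70,70,70])

```text
clock: 27.68
ee_pos: [0.4717, -0.0313, 0.2472]
eef_rot: [0.993, 0.048, 0.111, -0.015]
contact_force: [-0.4, 0.0, 0.1]
width: 0.699
gripper_force: 0.0
```

Run:
```python
from h import *
print(ctrl.sense()['ee_pos'].round(3)); bins('b4'); s=ctrl.grab_frame("side")[...,::-1].copy(); cv2.imwrite("pics/b4s.png",s); t=cv2.imread("pics/b4t.png")
cv2.imwrite("pics/b4.png",np.hstack([cv2.resize(s[110:310,160:310],(400,533),interpolation=2),cv2.resize(t[100:300,140:290],(400,533),interpolation=2)]))
```

```text
[ 0.472 -0.031  0.247]
bin 538.5 [310. 157.] [34. 18.] 90.0
[[0.641, -0.0917], [0.6427, -0.1449], [0.5415, -0.1467], [0.5398, -0.0939]]
bin 577.0 [341.6 154.5] [34.5 19.5] 87.1
[[0.6507, -0.1803], [0.6556, -0.2383], [0.5528, -0.2446], [0.5481, -0.187]]
bin 576.0 [372.2 152. ] [33.2 19.6] 84.8
[[0.6579, -0.2695], [0.6654, -0.3279], [0.5663, -0.3374], [0.5591, -0.2794]]
```

View pics/b4.png

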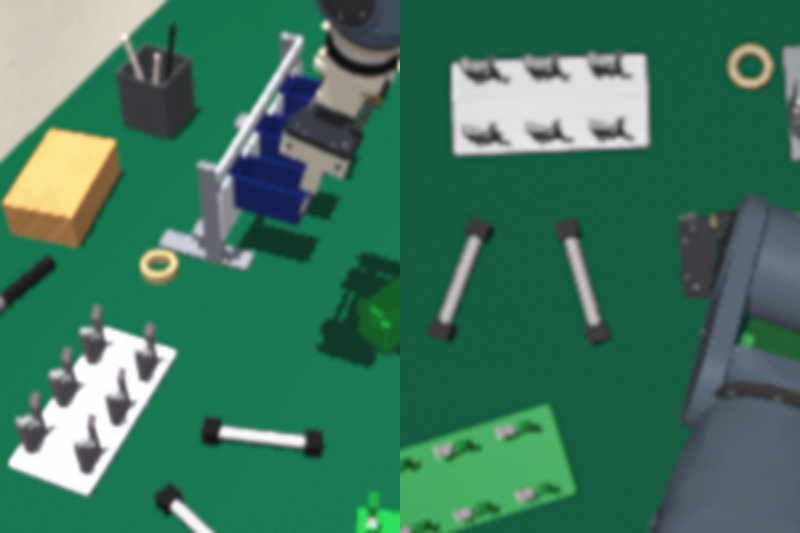

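All three bins hang on the panel. The rods (right view, around (460,280) and (582,282)) are unmoved, and the rack is clear. Now rod B, along with a measurement of the fork positions.

```bash
cat >> h.py <<'E'
def blobs(im,roi,lo,hi,k):
    x0,y0,x1,y1=roi; m=cv2.inRange(cv2.cvtColor(im,cv2.COLOR_BGR2HSV)[y0:y1,x0:x1],lo,hi)
    n,_,st,ce=cv2.connectedComponentsWithStats(m); i=np.argsort(-st[1:,4])[:k]+1
    return ce[i]+[x0,y0],st[i,4]
E
python3 - <<'E'
from h import *
t=cv2.imread("pics/b4t.png");s=cv2.imread("pics/b4s.png")
for roi in((145,175,182,235),(195,175,225,235)):
    b,a=blobs(t,roi,(0,0,0),(180,255,75),2); X=onz("top",b,.02); d=X[0]-X[1]; print("rod",b.round(1).tolist(),a,X.mean(0).round(4),'L',np.linalg.norm(d).round(4),'yaw',np.degrees(np.arctan(d[1]/d[0])).round(1))
b,a=blobs(s,(225,262,290,285),(0,0,0),(180,255,45),2); X=onz("side",b,.014); d=X[0]-X[1];print("rodS",X.mean(0).round(4),'yaw',np.degrees(np.arctan(d[1]/d[0])).round(1))
R4=Rn.from_euler('z',4,degrees=True)
F=[np.array([.6459,.224,.05])+R4.apply([x,y,0]) for x in(.036,-.036) for y in(.07,0,-.07)]
pt=proj("top",F);ps=proj("side",F)
gt=cv2.cvtColor(t,6);gs=cv2.cvtColor(s,6)
def cen(g,p,w,th):
    x,y=map(int,p.round()); r=g[y-w:y+w+1,x-w:x+w+1]; yy,xx=np.nonzero(r<th); return np.array([xx.mean()+x-w,yy.mean()+y-w])
D=[]
for f,p,q in zip(F,pt,ps):
    a=cen(gt,p,8,110);b=cen(gs,q,10,100);X,e=tri(a,b);D.append(X-f);print(p.round(1),a.round(1),q.round(1),b.round(1),(X-f).round(4),round(e,4))
print(np.mean(D,0))
Q=tool(0,17);steps([('up',np.array([.442,.174,.10]),Q),('g',np.array([.442,.174,.003]),Q)])
E
```

```text
rod [[169.9, 185.9], [155.8, 223.9]] [70 68] [0.4407 0.3132 0.02  ] L 0.1205 yaw -18.0
rod [[214.1, 225.1], [202.8, 185.6]] [59 58] [0.4432 0.177  0.02  ] L 0.1228 yaw 18.1
rodS [0.4415 0.1805 0.014 ] yaw 18.2
[170.3 124.8] [170.3 121.8] [171.  267.4] [167.8 266.6] [ 0.0102  0.001  -0.0012] 0.0015
[193.9 123.8] [194.1 120.5] [183.  250.3] [180.1 249.2] [ 0.0103  0.     -0.0004] 0.0009
[217.4 122.8] [217.2 119.5] [194.1 234.4] [192.4 232.4] [ 0.0071 -0.0001  0.0067] 0.0027
[170.9 148.7] [172.1 151.2] [191.9 275. ] [193.9 279.7] [-0.0033 -0.0002 -0.0233] 0.0001
[194.5 147.7] [195.4 150.3] [203.3 257.4] [205.5 261.2] [-0.0048 -0.0008 -0.0181] 0.0008
[218.2 146.7] [218.2 149.5] [213.9 241. ] [216.3 238.4] [-0.0111 -0.0014  0.0177] 0.0014
[ 0.00141545 -0.00024524 -0.00310894]
up tot [ -3.18  20.77 -14.69] [-3.6 12.5 11.4] n 7 row [-0.45  2.97 -2.1 ] [-0.52  1.79  1.64]
g tot [ 0.   0.  -9.7] [0. 0. 0.] n 3 row [ 0.    0.   -3.23] [0. 0. 0.]
```

Call:
drive_tool(slide=[[-0.45,2.97,-1],[-0.45,2.97,-1],[-0.45,2.97,-1.5],[-0.45,2.97,-2],[-0.45,2.97,-2.2],[-0.45,2.97,-2.3],[-0.45,3.1,-2.3],[0,0,0]], rot=[[-0.52,1.79,1.78],[-0.52,1.79,1.78],[-0.52,1.79,1.78],[-0.52,1.79,1.78],[-0.52,1.79,1.78],[-0.52,1.79,1.78],[-0.52,1.79,1.78],[0,0,0]], gripper=[50,50,50,50,50,50,50,50])

```text
clock: 28.45
ee_pos: [0.4407, 0.1775, 0.1193]
eef_rot: [0.988, 0.157, -0.004, -0.001]
contact_force: [-0.6, -0.8, -1.0]
width: 0.497
gripper_force: 0.0
```

Run:
```python
from h import *
Q=tool(0,18);steps([('up',np.array([.4425,.177,.08]),Q),('g',np.array([.4425,.177,.004]),Q)]); print(ctrl.sense()['ee_pos'],ctrl.sense()['joint_positions'].round(2))
```

```text
up tot [ 0.18 -0.05 -3.93] [-0.  -0.5 -0.1] n 1 row [ 0.18 -0.05 -3.93] [-0.03 -0.46 -0.11]
g tot [ 0.   0.  -7.6] [0. 0. 0.] n 2 row [ 0.   0.  -3.8] [0. 0. 0.]
[0.44071677 0.17749929 0.11932409] [0.28 0.36 1.93 0.   0.86 1.54]
```

Call:
drive_tool(slide=[[0.18,-0.05,-3.0],[0,0,-3.0],[0,0,-3.0],[0,0,-2.5],[0,0,0],[0,0,0]], rot=[[0,-0.5,0],[0,0,0],[0,0,0],[0,0,0],[0,0,0],[0,0,0]], gripper=[50,50,50,50,50,50])

```text
clock: 28.95
ee_pos: [0.444, 0.1735, 0.008]
eef_rot: [0.988, 0.155, 0.003, -0.0]
contact_force: [0.4, 0.2, -0.2]
width: 0.501
gripper_force: 0.0
```

Call:
drive_tool(slide=[[0,0,0],[0,0,0],[0,0,0],[0,0,0],[0,0,0],[0,0,0],[0,0,0]], rot=[[0,0,0],[0,0,0],[0,0,0],[0,0,0],[0,0,0],[0,0,0],[0,0,0]], gripper=[0,0,0,0,0,0,0], force=40)

```text
clock: 29.53
ee_pos: [0.4441, 0.1745, 0.0089]
eef_rot: [0.988, 0.155, 0.004, -0.0]
contact_force: [-1.8, 0.2, 7.8]
width: 0.117
gripper_force: 40.0
```

```bash
cat >> h.py <<'E'
RC=np.array([.6459,.224,0]); RY=4.0
def clip(k,zc,zoff): # tcp for rod centre at height zc over clip k (-1,0,1), rod grasped zoff above tcp
    r=Rn.from_euler('z',RY,degrees=True); p=RC+r.apply([0,.07*k,0]); p[2]=zc-zoff; return p,tool(0,RY)
E
python3 - <<'E'
from h import *
s=ctrl.sense();print(s['ee_pos'],s['contact_force'],s['width']); zo=.012-s['ee_pos'][2]; r=Rn.from_quat(s['eef_rot']);print('zoff',zo)
steps([('lift',s['ee_pos']+[0,0,.12],r),('over',)+clip(-1,.12,zo),('low',)+clip(-1,.07,zo)])
E
```

```text
[0.44410496 0.1744733  0.00890454] [-1.77928817  0.21253434  7.84596653] 0.11668311711930605
zoff 0.0030954567784470463
lift tot [ 0.  0. 12.] [0. 0. 0.] n 3 row [0. 0. 4.] [0. 0. 0.]
over tot [20.67 -2.03 -1.2 ] [ -0.    0.5 -13.9] n 6 row [ 3.44 -0.34 -0.2 ] [-0.01  0.08 -2.32]
low tot [ 0.  0. -5.] [0. 0. 0.] n 2 row [ 0.   0.  -2.5] [0. 0. 0.]
```

The grip is too near the fingertips, so I'll regrip 5 mm lower.

Call:
drive_tool(slide=[[0,0,0],[0,0,0],[-0.05,0.1,-0.25],[-0.05,0.1,-0.25],[0,0,0],[0,0,0],[0,0,0]], rot=[[0,0,0],[0,0,0],[0,0,0],[0,0,0],[0,0,0],[0,0,0],[0,0,0]], gripper=[35,35,35,35,35,0,0], force=40)

```text
clock: 30.12
ee_pos: [0.4428, 0.1763, 0.0034]
eef_rot: [0.988, 0.156, 0.004, -0.0]
contact_force: [0.9, -0.0, 0.8]
width: 0.257
gripper_force: 0.0
```

Call:
drive_tool(slide=[[0,0,0],[0,0,0],[0,0,0],[0,0,0]], rot=[[0,0,0],[0,0,0],[0,0,0],[0,0,0]], gripper=[0,0,0,0])

```text
clock: 30.45
ee_pos: [0.4429, 0.1763, 0.0035]
eef_rot: [0.988, 0.155, 0.004, -0.0]
contact_force: [-0.0, 0.4, -0.3]
width: 0.117
gripper_force: 40.0
```

Run:
```python
from h import *
s=ctrl.sense();print(s['ee_pos'],s['contact_force'],s['width']); zo=.012-s['ee_pos'][2]; r=Rn.from_quat(s['eef_rot']);print('zoff',zo)
steps([('lift',s['ee_pos']+[0,0,.12],r),('over',)+clip(-1,.12,zo)])
```

```text
[0.44287989 0.17628894 0.00348557] [-0.01935565  0.44058234 -0.34706063] 0.11660873067657511
zoff 0.008514434688293458
lift tot [ 0.  0. 12.] [0. 0. 0.] n 3 row [0. 0. 4.] [0. 0. 0.]
over tot [20.79 -2.21 -1.2 ] [ -0.    0.4 -13.9] n 6 row [ 3.47 -0.37 -0.2 ] [-0.01  0.07 -2.31]
```

Call:
drive_tool(slide=[[0,0,3],[0,0,3],[0,0,3],[0,0,3],[2.6,-0.28,-0.15],[2.6,-0.28,-0.15],[2.6,-0.28,-0.15],[2.6,-0.28,-0.15]], rot=[[0,0,0],[0,0,0],[0,0,0],[0,0,0],[0,0.05,-1.73],[0,0.05,-1.73],[0,0.05,-1.73],[0,0.05,-1.73]], gripper=[0,0,0,0,0,0,0,0])

```text
clock: 31.12
ee_pos: [0.5479, 0.1649, 0.1176]
eef_rot: [0.995, 0.095, 0.002, -0.0]
contact_force: [0.3, 0.1, -0.5]
width: 0.116
gripper_force: 40.0
```

Call:
drive_tool(slide=[[2.6,-0.28,-0.15],[2.6,-0.28,-0.15],[2.6,-0.28,-0.15],[2.6,-0.28,-0.15],[0,0,0],[0,0,0],[0,0,0]], rot=[[0,0.05,-1.73],[0,0.05,-1.73],[0,0.05,-1.73],[0,0.05,-1.73],[0,0,0],[0,0,0],[0,0,0]], gripper=[0,0,0,0,0,0,0])

```text
clock: 31.7
ee_pos: [0.6501, 0.1539, 0.111]
eef_rot: [0.999, 0.036, -0.0, -0.0]
contact_force: [-0.8, -0.2, -0.6]
width: 0.114
gripper_force: 40.0
```

Run:
```python
from h import *
zo=.0085
steps([('over',)+clip(-1,.12,zo),('low',)+clip(-1,.085,zo)])
s=ctrl.sense(); r=Rn.from_quat(s['eef_rot']); ax=r.apply([1,0,0]); c=s['ee_pos']+[0,0,zo]
o=[]
for n,(x0,y0,x1,y1) in {"side":(160,200,250,290),"top":(155,100,245,190)}.items():
    im=ctrl.grab_frame(n)[...,::-1].copy(); k=400/90; w=cv2.resize(im[y0:y1,x0:x1],(400,400),interpolation=2)
    R4=Rn.from_euler('z',RY,degrees=True)
    def ln(A,B,col):
        p=(proj(n,[A,B])-[x0,y0]+.5)*k; cv2.line(w,tuple(map(int,p[0])),tuple(map(int,p[1])),col,1,16)
    ln(c-.07*ax,c+.07*ax,(0,255,255))
    for q in(-1,0,1):
        for z in(.045,):
            for x in(-.036,.036):
                b=RC+R4.apply([x,.07*q,z]); ln(b+R4.apply([0,-.0075,.024]),b+R4.apply([0,-.0075,-.035]),(0,0,255)); ln(b+R4.apply([0,.0075,.012]),b+R4.apply([0,.0075,-.035]),(255,0,0))
    o.append(w)
cv2.imwrite("pics/r1.png",np.hstack(o))
```

```text
over tot [0.07 0.02 0.05] [-0.  -0.  -0.1] n 1 row [0.07 0.02 0.05] [-0.03 -0.04 -0.07]
low tot [ 0.   0.  -3.5] [0. 0. 0.] n 1 row [ 0.   0.  -3.5] [0. 0. 0.]
```

View pics/r1.png

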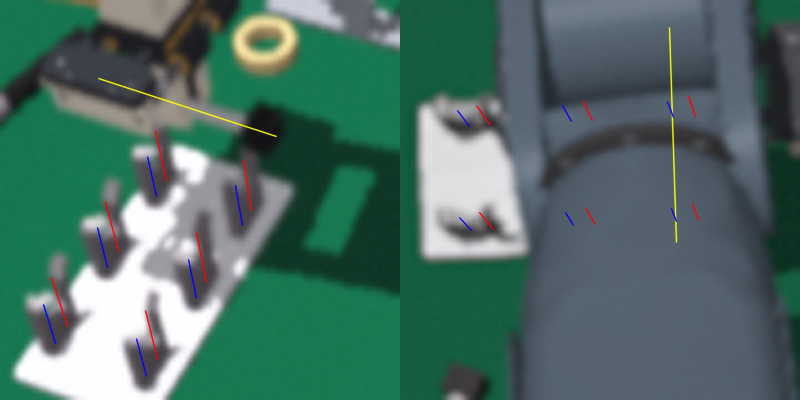

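The side view shows the fork overlay sitting on the forks (tall walls at the red lines) and the rod's yellow axis ending on the block at (265,128). I'm lowering carefully.

Call:
drive_tool(slide=[[0.07,0.02,-1.5],[0,0,-1.5],[0,0,-1.0],[0,0,-0.5],[0,0,0],[0,0,0]], rot=[[0,0,0],[0,0,0],[0,0,0],[0,0,0],[0,0,0],[0,0,0]], gripper=[0,0,0,0,0,0])

```text
clock: 32.3
ee_pos: [0.6516, 0.1542, 0.0669]
eef_rot: [0.999, 0.035, 0.0, -0.0]
contact_force: [0.2, -0.3, -1.2]
width: 0.113
gripper_force: 40.0
```

Call:
drive_tool(slide=[[0,0,-0.3],[0,0,-0.3],[0,0,0],[0,0,0]], rot=[[0,0,0],[0,0,0],[0,0,0],[0,0,0]], gripper=[0,0,0,0])

```text
clock: 32.63
ee_pos: [0.6516, 0.1541, 0.0605]
eef_rot: [0.999, 0.035, 0.0, -0.0]
contact_force: [1.0, -0.0, -0.9]
width: 0.113
gripper_force: 40.0
```

Call:
drive_tool(slide=[[0,0,-0.3],[0,0,-0.3],[0,0,0],[0,0,0]], rot=[[0,0,0],[0,0,0],[0,0,0],[0,0,0]], gripper=[0,0,0,0])

```text
clock: 32.97
ee_pos: [0.6519, 0.1538, 0.0546]
eef_rot: [0.999, 0.035, 0.001, -0.0]
contact_force: [1.0, -3.1, 1.6]
width: 0.118
gripper_force: 40.0
```

Call:
drive_tool(slide=[[0,0,-0.3],[0,0,-0.3],[0,0,0],[0,0,0]], rot=[[0,0,0],[0,0,0],[0,0,0],[0,0,0]], gripper=[0,0,0,0])

```text
clock: 33.3
ee_pos: [0.6515, 0.1537, 0.0481]
eef_rot: [0.999, 0.035, 0.0, -0.0]
contact_force: [1.9, -4.5, 2.3]
width: 0.117
gripper_force: 40.0
```

Call:
drive_tool(slide=[[0,0,-0.3],[0,0,-0.2],[0,0,0],[0,0,0]], rot=[[0,0,0],[0,0,0],[0,0,0],[0,0,0]], gripper=[0,0,0,0])

```text
clock: 33.63
ee_pos: [0.6512, 0.1537, 0.0427]
eef_rot: [0.999, 0.035, -0.0, 0.0]
contact_force: [1.7, -5.8, -0.4]
width: 0.112
gripper_force: 40.0
```

Call:
drive_tool(slide=[[0,0,-0.3],[0,0,-0.2],[0,0,0],[0,0,0]], rot=[[0,0,0],[0,0,0],[0,0,0],[0,0,0]], gripper=[0,0,0,0])

```text
clock: 33.97
ee_pos: [0.6511, 0.1545, 0.038]
eef_rot: [0.999, 0.035, -0.0, -0.0]
contact_force: [0.5, -0.6, -1.0]
width: 0.116
gripper_force: 40.0
```

Call:
drive_tool(slide=[[0,0,-0.15],[0,0,-0.1],[0,0,0],[0,0,0]], rot=[[0,0,0],[0,0,0],[0,0,0],[0,0,0]], gripper=[0,0,0,0])

```text
clock: 34.3
ee_pos: [0.6516, 0.1544, 0.0364]
eef_rot: [0.999, 0.035, 0.0, -0.0]
contact_force: [-1.6, 1.3, 5.1]
width: 0.118
gripper_force: 40.0
```

Jaws have snapped (lateral force gone) and the bottom contact comes at rod height 45 mm, so it's home. Release and rise.

Call:
drive_tool(slide=[[0,0,-0.05],[0,0,0],[0,0,0],[0,0,0],[0,0,0]], rot=[[0,0,0],[0,0,0],[0,0,0],[0,0,0],[0,0,0]], gripper=[0,0,33,33,33])

```text
clock: 34.72
ee_pos: [0.6515, 0.1541, 0.0352]
eef_rot: [0.999, 0.035, 0.0, -0.0]
contact_force: [0.3, 0.1, 0.3]
width: 0.285
gripper_force: 0.0
```

Call:
drive_tool(slide=[[0,0,2],[0,0,3],[0,0,3.5],[0,0,3.5],[-3,1,0],[-3.5,1.5,0],[-3.5,1.5,0],[-3.5,1.5,0]], rot=[[0,0,0],[0,0,0],[0,0,0],[0,0,0],[0,0,-4],[0,0,-4],[0,0,-4],[0,0,-4]], gripper=[33,33,33,33,33,33,33,33])

```text
clock: 35.38
ee_pos: [0.5149, 0.2093, 0.1553]
eef_rot: [0.994, -0.106, 0.0, -0.0]
contact_force: [-0.0, 0.9, 0.6]
width: 0.331
gripper_force: 0.0
```

Run:
```python
from h import *
print(ctrl.sense()['ee_pos'])
t=ctrl.grab_frame("top")[...,::-1].copy();s=ctrl.grab_frame("side")[...,::-1].copy();cv2.imwrite("pics/r2t.png",t);cv2.imwrite("pics/r2s.png",s)
b,a=blobs(s,(205,285,270,335),(0,0,0),(180,255,45),2); X=onz("side",b,.014); d=X[0]-X[1];print("rodS",b,a,X.mean(0).round(4),'yaw',np.degrees(np.arctan(d[1]/d[0])).round(1))
cv2.imwrite("pics/r2.png",np.hstack([cv2.resize(s,(400,300)),cv2.resize(s[200:300,150:283],(400,300),interpolation=2)]))
cv2.imwrite("pics/r2.png",np.vstack([cv2.imread("pics/r2.png"),np.hstack([cv2.resize(t,(400,300)),cv2.resize(t[100:200,140:273],(400,300),interpolation=2)])]))
steps([('up',np.array([.441,.315,.08]),tool(0,-18)),('g',np.array([.441,.315,.004]),tool(0,-18))])
```

```text
[0.51490155 0.20929925 0.1553157 ]
rodS [[251.07843137 323.82352941]
 [222.4047619  296.0952381 ]] [51 42] [0.441  0.3163 0.014 ] yaw -19.1
up tot [-7.13 10.45 -7.53] [-0.  -0.1 -6. ] n 4 row [-1.78  2.61 -1.88] [-0.   -0.03 -1.51]
g tot [ 0.   0.  -7.6] [0. 0. 0.] n 2 row [ 0.   0.  -3.8] [0. 0. 0.]
```

View pics/r2.png

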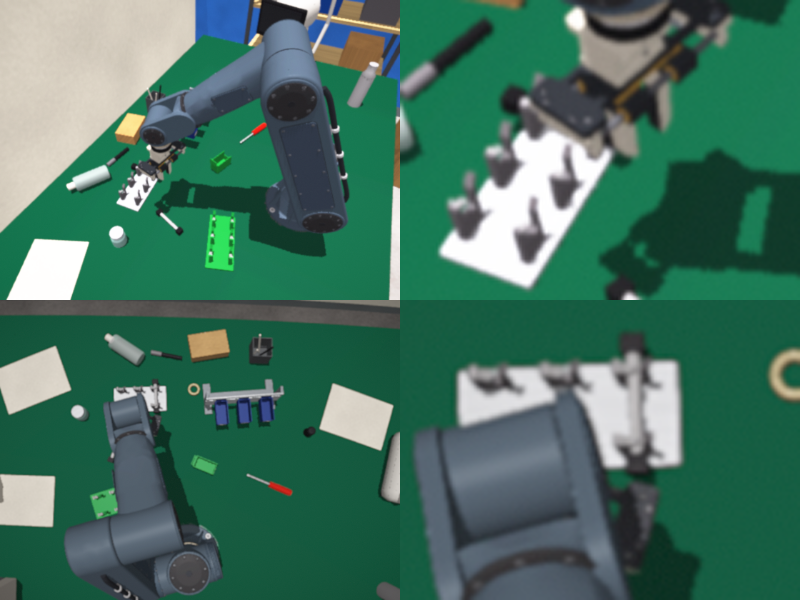

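Rod B lies in the right clip, all three bins hang, and there is no third rod on the table, including the area the arm first hid. Now rod A.

Call:
drive_tool(slide=[[-1.78,2.64,-1.5],[-1.78,2.64,-1.5],[-1.78,2.64,-1.5],[-1.78,2.64,-1.5],[0,0,-1.5],[0,0,0],[0,0,0]], rot=[[0,0,-1.55],[0,0,-1.55],[0,0,-1.55],[0,0,-1.55],[0,0,0],[0,0,0],[0,0,0]], gripper=[50,50,50,50,50,50,50])

```text
clock: 36.07
ee_pos: [0.4456, 0.3145, 0.0802]
eef_rot: [0.988, -0.157, -0.0, 0.0]
contact_force: [0.3, -0.1, -0.7]
width: 0.499
gripper_force: 0.0
```

Run:
```python
from h import *
steps([('up',np.array([.441,.315,.08]),tool(0,-18.3)),('g',np.array([.441,.315,.0035]),tool(0,-18.3))])
```

```text
up tot [-0.46  0.05 -0.02] [ 0.  -0.  -0.2] n 1 row [-0.46  0.05 -0.02] [ 0.01 -0.   -0.19]
g tot [ 0.    0.   -7.65] [0. 0. 0.] n 2 row [ 0.    0.   -3.82] [0. 0. 0.]
```

Call:
drive_tool(slide=[[-0.46,0.05,0],[0,0,-1.95],[0,0,-1.9],[0,0,-1.9],[0,0,-1.9],[0,0,0],[0,0,0],[0,0,0]], rot=[[0,0,-0.2],[0,0,0],[0,0,0],[0,0,0],[0,0,0],[0,0,0],[0,0,0],[0,0,0]], gripper=[50,50,50,50,50,50,50,50])

```text
clock: 36.73
ee_pos: [0.4417, 0.3153, 0.0054]
eef_rot: [0.987, -0.16, 0.001, -0.001]
contact_force: [-0.0, -0.4, 0.4]
width: 0.501
gripper_force: 0.0
```

Call:
drive_tool(slide=[[0,0,0],[0,0,0],[0,0,0],[0,0,0],[0,0,0],[0,0,0],[0,0,0]], rot=[[0,0,0],[0,0,0],[0,0,0],[0,0,0],[0,0,0],[0,0,0],[0,0,0]], gripper=[0,0,0,0,0,0,0], force=40)

```text
clock: 37.32
ee_pos: [0.4408, 0.3153, 0.0041]
eef_rot: [0.987, -0.159, 0.0, -0.0]
contact_force: [-0.8, -0.0, 2.5]
width: 0.115
gripper_force: 40.0
```

Run:
```python
from h import *
s=ctrl.sense(); zo=.012-s['ee_pos'][2]; r=Rn.from_quat(s['eef_rot']);print('zoff',zo)
steps([('lift',s['ee_pos']+[0,0,.12],r),('over',)+clip(1,.12,zo)])
```

```text
zoff 0.007919480571640394
lift tot [ 0.  0. 12.] [0. 0. 0.] n 3 row [0. 0. 4.] [0. 0. 0.]
over tot [20.02 -2.14 -1.2 ] [-0.   0.  22.3] n 5 row [ 4.   -0.43 -0.24] [-0.01  0.01  4.47]
```

Call:
drive_tool(slide=[[0,0,3],[0,0,3],[0,0,3],[0,0,3],[2.5,-0.27,-0.15],[2.5,-0.27,-0.15],[2.5,-0.27,-0.15],[2.5,-0.27,-0.15]], rot=[[0,0,0],[0,0,0],[0,0,0],[0,0,0],[0,0,2.79],[0,0,2.79],[0,0,2.79],[0,0,2.79]], gripper=[0,0,0,0,0,0,0,0])

```text
clock: 37.98
ee_pos: [0.5416, 0.3042, 0.1179]
eef_rot: [0.998, -0.061, 0.0, -0.0]
contact_force: [0.3, 0.3, -0.3]
width: 0.117
gripper_force: 40.0
```

Call:
drive_tool(slide=[[2.5,-0.27,-0.15],[2.5,-0.27,-0.15],[2.5,-0.27,-0.15],[2.5,-0.27,-0.15],[0,0,0],[0,0,0],[0,0,0]], rot=[[0,0,2.79],[0,0,2.79],[0,0,2.79],[0,0,2.79],[0,0,0],[0,0,0],[0,0,0]], gripper=[0,0,0,0,0,0,0])

```text
clock: 38.57
ee_pos: [0.64, 0.2936, 0.1114]
eef_rot: [0.999, 0.034, -0.0, -0.0]
contact_force: [-0.1, 0.0, -2.4]
width: 0.118
gripper_force: 40.0
```

Run:
```python
from h import *
steps([('over',)+clip(1,.12,.0079),('low',)+clip(1,.075,.0079)])
```

```text
over tot [0.1  0.02 0.07] [-0.  -0.   0.1] n 1 row [0.1  0.02 0.07] [-0.01 -0.04  0.07]
low tot [ 0.   0.  -4.5] [0. 0. 0.] n 2 row [ 0.    0.   -2.25] [0. 0. 0.]
```

Call:
drive_tool(slide=[[0.1,0.02,-1.4],[0,0,-1.4],[0,0,-1.0],[0,0,-0.6],[0,0,0],[0,0,0]], rot=[[0,0,0],[0,0,0],[0,0,0],[0,0,0],[0,0,0],[0,0,0]], gripper=[0,0,0,0,0,0])

```text
clock: 39.07
ee_pos: [0.6415, 0.2938, 0.0675]
eef_rot: [0.999, 0.035, -0.0, -0.0]
contact_force: [-0.2, 0.6, -1.2]
width: 0.117
gripper_force: 40.0
```

Call:
drive_tool(slide=[[0,0,-0.3],[0,0,-0.3],[0,0,-0.3],[0,0,0],[0,0,0]], rot=[[0,0,0],[0,0,0],[0,0,0],[0,0,0],[0,0,0]], gripper=[0,0,0,0,0])

```text
clock: 39.48
ee_pos: [0.6417, 0.2938, 0.0589]
eef_rot: [0.999, 0.035, 0.0, -0.0]
contact_force: [-0.7, 0.2, -0.7]
width: 0.114
gripper_force: 40.0
```

Call:
drive_tool(slide=[[0,0,-0.3],[0,0,-0.3],[0,0,0],[0,0,0]], rot=[[0,0,0],[0,0,0],[0,0,0],[0,0,0]], gripper=[0,0,0,0])

```text
clock: 39.82
ee_pos: [0.6421, 0.2936, 0.0532]
eef_rot: [0.999, 0.035, 0.001, -0.0]
contact_force: [2.5, -2.8, 3.0]
width: 0.116
gripper_force: 40.0
```

Same signature as the first rod, so I'm continuing down.

Call:
drive_tool(slide=[[0,0,-0.3],[0,0,-0.3],[0,0,0],[0,0,0]], rot=[[0,0,0],[0,0,0],[0,0,0],[0,0,0]], gripper=[0,0,0,0])

```text
clock: 40.15
ee_pos: [0.6417, 0.2932, 0.0463]
eef_rot: [0.999, 0.035, -0.0, 0.0]
contact_force: [2.0, -4.8, -0.3]
width: 0.117
gripper_force: 40.0
```

Call:
drive_tool(slide=[[0,0,-0.3],[0,0,-0.3],[0,0,0],[0,0,0]], rot=[[0,0,0],[0,0,0],[0,0,0],[0,0,0]], gripper=[0,0,0,0])

```text
clock: 40.48
ee_pos: [0.6411, 0.2942, 0.0401]
eef_rot: [0.999, 0.035, -0.0, -0.0]
contact_force: [-0.1, 0.4, -1.6]
width: 0.119
gripper_force: 40.0
```

Call:
drive_tool(slide=[[0,0,-0.2],[0,0,-0.2],[0,0,0],[0,0,0]], rot=[[0,0,0],[0,0,0],[0,0,0],[0,0,0]], gripper=[0,0,0,0])

```text
clock: 40.82
ee_pos: [0.6417, 0.2941, 0.0371]
eef_rot: [0.999, 0.035, 0.0, -0.001]
contact_force: [-0.6, 1.0, 0.4]
width: 0.117
gripper_force: 40.0
```

Call:
drive_tool(slide=[[0,0,-0.1],[0,0,-0.05],[0,0,0],[0,0,0]], rot=[[0,0,0],[0,0,0],[0,0,0],[0,0,0]], gripper=[0,0,0,0])

```text
clock: 41.15
ee_pos: [0.6418, 0.2942, 0.0369]
eef_rot: [0.999, 0.035, 0.0, -0.001]
contact_force: [-6.6, -0.7, 11.9]
width: 0.116
gripper_force: 40.0
```

Call:
drive_tool(slide=[[0,0,0],[0,0,0],[0,0,0],[0,0,0]], rot=[[0,0,0],[0,0,0],[0,0,0],[0,0,0]], gripper=[33,33,33,33])

```text
clock: 41.48
ee_pos: [0.6417, 0.2938, 0.0352]
eef_rot: [0.999, 0.035, 0.0, -0.0]
contact_force: [-0.3, -0.8, 0.1]
width: 0.317
gripper_force: 0.0
```

Call:
drive_tool(slide=[[0,0,2],[0,0,3],[0,0,3.5],[0,0,3.5],[-3,0,1],[-3.5,0,1],[-3.5,0,1],[-3.5,0,1]], rot=[[0,0,0],[0,0,0],[0,0,0],[0,0,0],[0,0,0],[0,0,0],[0,0,0],[0,0,0]], gripper=[33,33,33,33,33,33,33,33])

```text
clock: 42.15
ee_pos: [0.5051, 0.2935, 0.1956]
eef_rot: [0.999, 0.034, 0.0, -0.0]
contact_force: [0.3, 0.6, 0.4]
width: 0.329
gripper_force: 0.0
```

Call:
drive_tool(slide=[[-3.5,0,1],[-3.5,0,1],[-3.5,-2,1],[-3.5,-3,1],[-2,-3,0],[0,0,0],[0,0,0]], rot=[[0,0,0],[0,0,0],[0,0,0],[0,0,0],[0,0,0],[0,0,0],[0,0,0]], gripper=[33,33,33,33,33,33,33])

```text
clock: 42.73
ee_pos: [0.3504, 0.2167, 0.2348]
eef_rot: [0.999, 0.034, 0.001, -0.001]
contact_force: [-0.1, -0.3, 0.1]
width: 0.332
gripper_force: 0.0
```

Run:
```python
from h import *
print(ctrl.sense()['ee_pos']); bins('f')
t=cv2.imread("pics/ft.png");s=ctrl.grab_frame("side")[...,::-1].copy()
cv2.imwrite("pics/f.png",np.vstack([np.hstack([cv2.resize(s[100:310,130:410],(400,300),interpolation=2),cv2.resize(s[200:300,150:283],(400,300),interpolation=2)]),np.hstack([cv2.resize(t[90:300,130:410],(400,300),interpolation=2),cv2.resize(t[100:175,150:250],(400,300),interpolation=2)])]))
```

```text
[0.35040648 0.21669222 0.23482694]
bin 537.5 [310. 157.] [34. 18.] 90.0
[[0.641, -0.0917], [0.6427, -0.1449], [0.5415, -0.1467], [0.5398, -0.0939]]
bin 576.0 [341.6 154.5] [34.5 19.5] 87.1
[[0.6507, -0.1803], [0.6556, -0.2383], [0.5528, -0.2446], [0.5481, -0.187]]
bin 577.0 [372.2 152. ] [33.2 19.6] 84.8
[[0.6579, -0.2695], [0.6654, -0.3279], [0.5663, -0.3374], [0.5591, -0.2794]]
```

View pics/f.png

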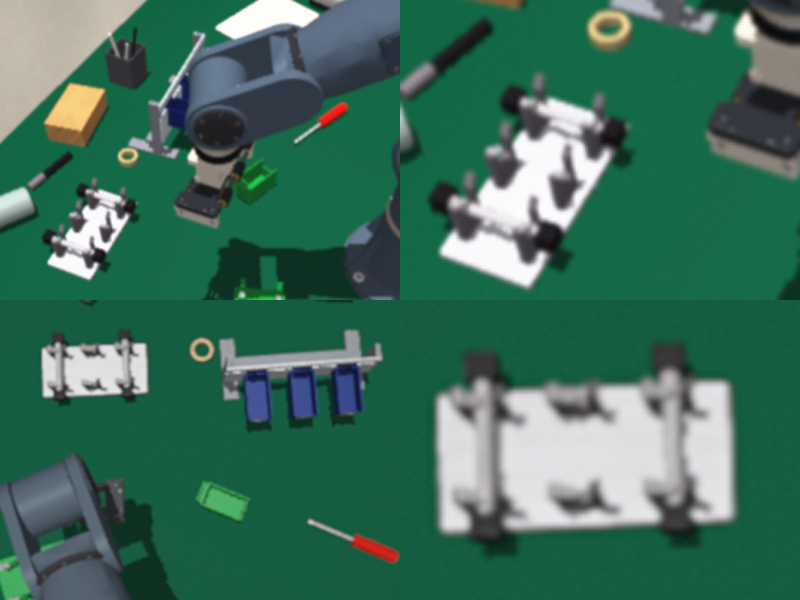

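Both rods sit level in the outer clips, all three bins hang, and the table is clear of rods. Handing in.

```bash
python3 -c "
from station import ctrl
print(ctrl.job_done())"
```

```text
the job is handed in; nothing more can be done
None
```

I hung all three blue bins on the slat panel, pressed both guide rods home in the rack's two outer clips, and handed the job in at about 43 s; the judge returned no result.

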